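# Set a soap bar to the trim line and clamp it

### The job

Get the pink soap bar ready for trimming: push it gently from behind along the fence of the trimming box, past the sprung guide, and stop with its leading edge exactly at the red scribed line; there is no stop there, and the soap dents if it is shoved hard or gripped. Then swing the clamp arm over and press it down until you feel its rubber foot take a firm but gentle grip on the bar, let go, and leave it clamped with the edge still at the line; do not disturb the things lying beyond the box.

Things in the scene. Friction and masses are not known exactly. Their poses are not given: they have to be found in the camera images.
- trim_box: wooden soap trimming box, fixed, 245 x 142 mm. Origin on the table below where the red line meets the fence; x axis = direction of feed (away from the robot), y to the left across the bed, z up. Bed top 18 mm above the table, x from -215 to +30 mm. Fence on the right: face at y = 0, 12 mm thick, top 44 mm above the table, level with the bar's. A dark saw groove at x = -20 mm is not the line
- line (a point): red scribed line where it crosses the top inner edge of the fence; it also runs down the fence and across the bed. Axes as trim_box: the bar's leading edge must come to x = 0 here
- guide_mouth (a point): near end of the sprung steel guide shoe's slanted mouth, left of the bar, at trim_box x = -108, y = 60 mm; the shoe runs on to x = -30 mm, top 35 mm above the table. It gives way to the left and presses the bar on the fence with 2 N; pushing the bar through takes 3 to 12 N, most as its corner spreads the mouth. If it turns askew and binds there, ease off and push on the other side of its rear end
- bar: pink bar of soap 47 x 79 x 26 mm, 0.1 kg, lying on the bed before the guide, a few mm off the fence and a little askew. Origin at the centre of its underside; its y axis runs along its length toward the line, z up. It dents if the robot pushes or squeezes it with more than 15 N, and is bruised if the clamp presses it with more than 20 N
- bar_front (a point): middle of the upper edge of the bar's leading end (its foremost face, toward the line), 26 mm above the bar's underside; the rear end face is 79 mm behind it
- clamp: steel hold-down arm, 14 mm wide; origin on its pivot, y axis along the arm. Starts swung open, leaning to the right away from the bar; closed it lies level across the bar, its y axis along trim_box's y. A round rubber foot, 20 mm across, under the arm, 70.5 mm from the pivot, then bears on the middle of the bar's width, about 29 mm ahead of its rear end
- pivot (a point): the clamp's pivot, an axis along trim_box's x, at trim_box x = -50, y = -47, z = 62 mm. It is stiff: the arm stays where it is left and takes 4 to 6 N at the handle to swing. The foot is screwed in or out by up to 5 mm, so it meets the bar with the arm anywhere within 0.07 rad of level: feel for it
- grip (a point): centre of the arm's black revolving handle (two rollers on a cross pin, 29 mm long along trim_box's x, 25 mm across), 117 mm along the arm's y and 23 mm along its z axis from the pivot. Pinch its two ends from above; it turns freely as the arm swings. Right grip: 8 N at the foot, that is 5 N more at the handle than swinging takes; the rubber yields 1 mm per 8 N and the stiff pivot keeps it
- tealight_a: tealight in a tin cup, 38 mm across, 20 mm high, beyond the trimming box; leave alone. Origin at the centre of its underside
- tealight_b: the same, second one; leave alone
- matches: matchbox 36 x 55 x 16 mm, red top, left of the tealights; leave alone. Origin at the centre of its underside
- red_bar: red bar of soap 47 x 79 x 26 mm left of the matchbox, next in line; leave alone. Origin at the centre of its underside

How it is judged (in metres and radians):
On the way, in this order (a step that is already met when the one before it is completed fails the run):
1. the bar's leading edge stands at the red line, the bar lies along the fence, and the clamp does not touch it yet (x of bar_front in the frame of line between -0.0025 and 0.0025 m and angle between the y axis of bar and the x axis of trim_box, either way round below 0.05 rad and linear speed of bar below 0.01 m/s and contact force between clamp and bar below 0.1 N), for 0.3 s.
2. the clamp's foot grips the bar with at least 4 N, the edge still at the line (contact force between clamp and bar above 4 N and x of bar_front in the frame of line between -0.0025 and 0.0025 m), for 0.3 s.
At the end, for the whole second after the job is handed in: The bar lies flat on the bed along the fence (within 3 degrees and 4 mm), its leading edge within 2.5 mm of the red line, at rest, and the clamp's foot, let go, grips it with 4 to 18 N (all of step 2 and y of bar_front in the frame of line below 0.0275 m and angle between the y axis of bar and the x axis of trim_box, either way round below 0.05 rad and z of bar_front in the frame of line below 0.003 m and angle between bar's own z axis and vertical below 0.06 rad and contact force between clamp and bar below 18 N and linear speed of bar below 0.005 m/s); the robot touches nothing.
It fails at once if the bar is pushed or squeezed by the robot with more than 15 N (contact force between any of the fingers, the arm and bar above 15 N).
It fails at once if the clamp presses the bar with more than 20 N (contact force between clamp and bar above 20 N).
It fails at once if a tealight, the matchbox or the red bar is shifted by more than 15 mm (distance of any of tealight_a, tealight_b, matches, red_bar from where it was at the start of the episode above 0.015 m).
It also fails if it takes over 72 s, if anything falls off the work surface, if the arm or the gripper's body presses on something with over 40 N, if the wrist force passes 120 N, or if a joint passes its speed limit or range.

### The arm

A 6-joint arm with a two-finger parallel gripper is mounted at the origin on a cart in front of the work surface, level with it; the furniture and walls round the work are solid. World frame = base frame: x ahead of the robot, y to its left, z up, the work surface at z = 0. Lengths are in mm, angles in rad, forces in N, time in s.
With the tool pointing down it reaches from about 350 to 875 mm from the base axis. Payload 15.5 kg.
Tool frame: the origin (TCP) lies at the very end of the fingers, on their centre line; the grasp point (between the pads) lies 19 mm behind it (bot.pinch_z is the distance from the TCP to the grasp point, in mm); x points along the fingers, z is the direction in which the jaws open and shut, and the axes are right-handed (so a half turn about x gives the same grasp; the last joint's range is limited). The gripper opens to 85 mm and grips with 20 to 120 N. Pads are 22 mm wide; open, the fingers measure 114 mm over their backs; the gripper's body (76 mm by 85 mm) begins 54 mm behind the grasp point. The pads swing forward as they close: fully open they stand 13 mm farther back than shut.
Start: joints at [1.187, 0.494, 1.345, -0, 1.302, -0.096], TCP at [177.997, 599.119, 231.277] pointing down, gripper open.
Joint ranges: [-2.91, 2.91], [-0.82, 2.16], [0.22, 2.67], [-1.22, 4.37], [0.12, 2.79], [-3.08, 3.08]. Speed limits (rad/s): [1.89, 1.89, 2.57, 3.01, 3.01, 3.01].

### API

Orientations are given as a unit quaternion [w, x, y, z].
In Python, from bench import bot gives the robot as it stands.
- The arm moves only by the tool play_rows, never from a script. Its argument "rows" is a list of rows, each a list of 7 numbers: the shift along the tool's x, y, z in units of 30 mm (1.0 is 30 mm), then the turn, a rotation vector about the tool's x, y, z in units of 6 degrees (1.0 is 6 degrees), then the finger opening in mm, from 0 to 85.4. A call has 1 to 20 rows; each row shifts and turns the commanded pose from where the row before left it, along the tool's axes as they then stand; what a row does not reach is not made up. A row lasts 1/12 s, in which the tool goes at most 41.7 mm and 7.16 degrees, less where a joint would pass 70% of its speed; a pose out of reach is approached as far as the arm can. A call is refused whole if a number of a shift passes 1 or a number of a turn 1, either way. A call with a gripper value outside its range is refused whole. The fingers move at their own pace and stop on an object; "squeeze" is the grip in N (left out, the last holds). Time passes only in rows, so rows that do not move let the fingers close. It gives the time, the measured TCP pose, the force and the opening at its end, in the units of the state.
- bot.state(): the state, without advancing time (a new reading comes with each control period).
- bot.get_image(name): name is "side" or "top" or "wrist"; returns the picture (384x512x3 uint8, blue, green, red); there is no depth.
- bot.get_calibration(name): a dict with "fov_y" (degrees; the focal length in pixels is half the picture's height over the tangent of half this angle, whatever the lens; pixels are square), "cx", "cy" (the principal point, pixels), "extrinsics" (4x4, takes a point from world to camera coordinates). Camera axes: x right, y down, z forward; pixel columns grow to the right and rows downward; lengths in mm; the calibration is good to about 2 mm. A picture is of the moment at which its call begins: read the wrist's pose just before it. get_calibration takes no time and is no camera call; for the wrist camera it gives the pose at the moment of the call.
- bot.hand_in(): hands the job in, once; it reports no verdict.
The state is a dict: "clock": time; "qpos": joint angles; "qvel": joint speeds; "effort": joint torques, N m; "position": TCP position; "orientation": TCP orientation; "force": force on the tool from outside, world axes, zero at the start; "wrist_torque": the same for the moment, N m; "finger_gap": finger opening in mm.
Only numpy, scipy, OpenCV 4.12 (cv2) and the standard library are available. Lean on these libraries where they do the work, as an engineer would, in place of code of your own. Each camera call takes 0.05 s, during which the arm holds its last target.

## Working session

There is one attempt and no reset: what is moved stays moved. The work goes in short steps, Python scripts to look and compute and a tool call to move; the robot and the scene stay as the last step left them, time stands still between calls to the robot, and variables do not carry over. Pictures are saved under pics/ and viewed, and the job is handed in when it is done.

Besides the shell and the picture viewer there is one more tool, called after "Request:" as name([rows], argument=value, ...), one row to a line, values as JSON. play_rows: Moves the arm, as the interface text tells. Its arguments: {"type":"object","properties":{"rows":{"type":"array","items":{"type":"array","items":{"type":"number"}}},"squeeze":{"type":"number"}},"required":["rows"]}

```bash
ls; mkdir -p pics; python3 - <<'E'
from bench import bot
import cv2
for n in ("side","top","wrist"):
    cv2.imwrite(f"pics/{n}0.png",bot.get_image(n)); c=bot.get_calibration(n); print(n,c)
print(bot.state(),bot.pinch_z)
E
```

```text
pics
side {'fov_y': 42.345758023867496, 'cx': 252.3722023447912, 'cy': 191.18096599769999, 'extrinsics': array([[ 5.47884341e-01, -8.36554047e-01, -2.75381639e-04,
        -4.46762595e+02],
       [-5.99572016e-01, -3.92448095e-01, -6.97494007e-01,
         3.24523192e+02],
       [ 5.83383361e-01,  3.82311156e-01, -7.16590562e-01,
         6.76859041e+02],
       [ 0.00000000e+00,  0.00000000e+00,  0.00000000e+00,
         1.00000000e+00]])}
top {'fov_y': 42.509399158935985, 'cx': 253.0823478468543, 'cy': 193.96684539346694, 'extrinsics': array([[-7.55171446e-03, -9.99640452e-01, -2.57281616e-02,
        -1.78688337e+02],
       [-9.87797297e-01,  1.14598536e-02, -1.55322801e-01,
         5.52554199e+02],
       [ 1.55561796e-01,  2.42412551e-02, -9.87528678e-01,
         1.01018564e+03],
       [ 0.00000000e+00,  0.00000000e+00,  0.00000000e+00,
         1.00000000e+00]])}
wrist {'fov_y': 66.18832550989602, 'cx': 258.2204650420701, 'cy': 185.69423832789843, 'extrinsics': array([[ 2.85098160e-01,  9.58497879e-01, -9.24967961e-04,
        -6.24571208e+02],
       [ 9.15844348e-01, -2
[... 210 characters left out ...]
 1.00000000e+00]])}
{'clock': 0.15, 'qpos': array([ 1.18650764e+00,  4.94037743e-01,  1.34594625e+00, -1.09027327e-05,
        1.30252384e+00, -9.54848009e-02]), 'qvel': array([ 0.00077791, -0.00112608, -0.00237816, -0.00036783, -0.00016772,
        0.00114202]), 'effort': array([-9.10325161e-04, -8.82543039e+01, -3.84066582e+01, -1.95205548e-04,
        7.09257176e-03, -2.51238731e-06]), 'position': array([177.89583577, 598.87345469, 230.85334399]), 'orientation': array([ 0.56647104, -0.4230176 ,  0.56702039,  0.42267548]), 'force': array([0.34901982, 0.20985464, 0.36810456]), 'wrist_torque': array([ 0.0137281 ,  0.04967418, -0.007655  ]), 'finger_gap': 85.11638599785229} 18.700000000000003
```

View pics/side0.png

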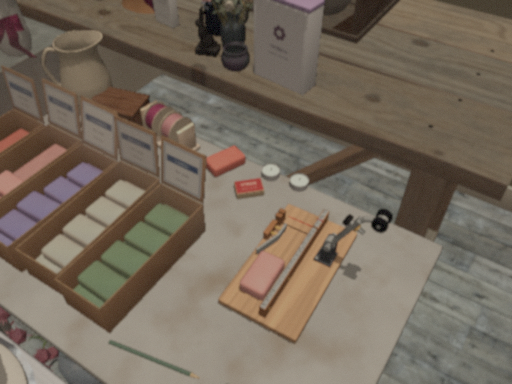

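View pics/top0.png

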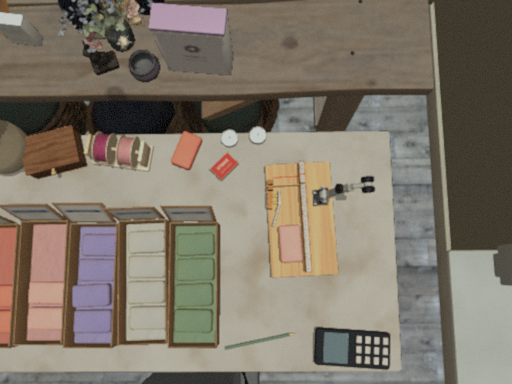

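View pics/wrist0.png

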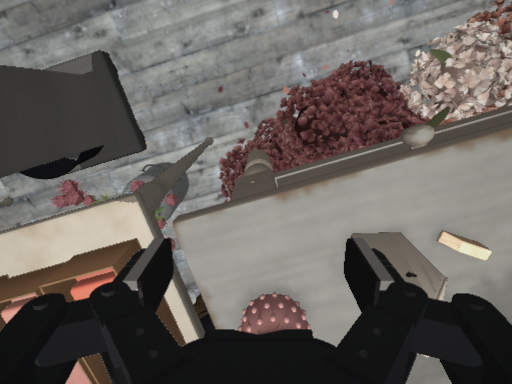

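The side view shows the box at about (290,270) with the pink bar at (262,275). In the top view the box spans cols 265–337 and rows 162–277, the bar is at (289,243) and the clamp handle at (369,185), leaning right. I'll enlarge these.

```bash
python3 - <<'E'
import cv2
a=cv2.imread("pics/top0.png")[150:290,255:390]; cv2.imwrite("pics/top0c.png",cv2.resize(a,None,fx=4.2,fy=4.2,interpolation=cv2.INTER_CUBIC))
a=cv2.imread("pics/side0.png")[195:345,210:400]; cv2.imwrite("pics/side0c.png",cv2.resize(a,None,fx=4,fy=4,interpolation=cv2.INTER_CUBIC))
E
```

```text
(no output)
```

View pics/top0c.png

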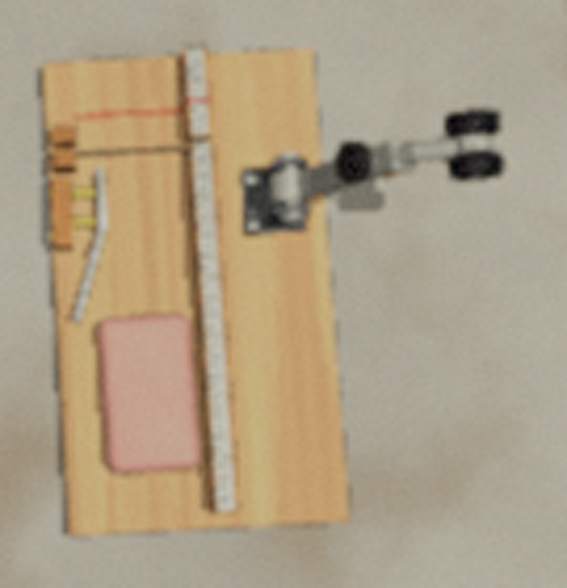

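View pics/side0c.png

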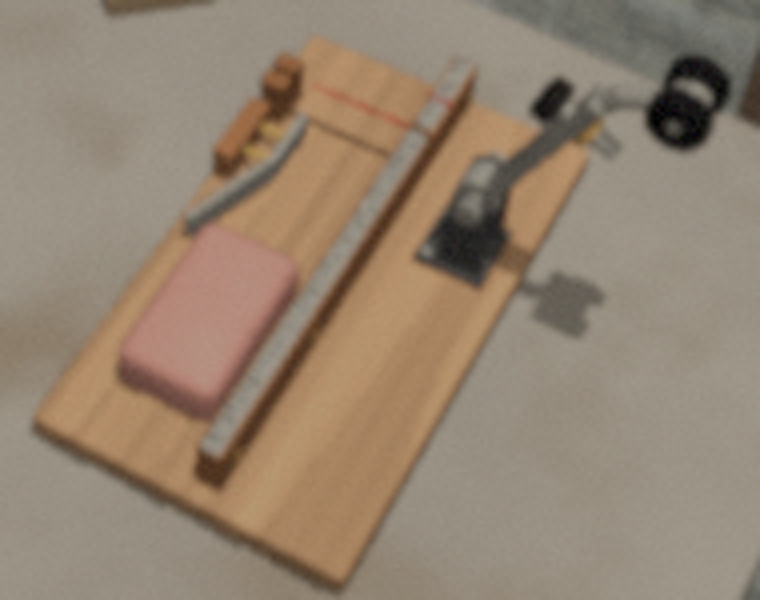

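```bash
cat > h.py <<'E'
import numpy as np, cv2
from bench import bot
def K(c):
    f=192/np.tan(np.radians(c['fov_y'])/2); return f,c['cx'],c['cy']
def bp(c,uv,z):
    f,cx,cy=K(c);E=c['extrinsics'];R,t=E[:3,:3],E[:3,3]
    o=-R.T@t; d=R.T@np.array([(uv[0]-cx)/f,(uv[1]-cy)/f,1]); return o+d*(z-o[2])/d[2]
def pr(c,p):
    f,cx,cy=K(c);E=c['extrinsics'];q=np.asarray(p)@E[:3,:3].T+E[:3,3]
    return np.stack([q[...,0]/q[...,2]*f+cx,q[...,1]/q[...,2]*f+cy],-1)
def uc(xy,x0,y0,s): return ((xy[0]+.5)/s-.5+x0,(xy[1]+.5)/s-.5+y0)
E
python3 - <<'E'
from h import *
np.set_printoptions(precision=1,suppress=True)
T=bot.get_calibration("top");S=bot.get_calibration("side")
for n,p,z in [("NL",(70,534),18),("NR",(350,520),18),("FL",(42,66),18),("FR",(314,50),18),("line",(187,101),44),("line2",(209,101),44),("fnear",(213,510),44),("fnearR",(236,510),44),("ffar",(185,48),44),
 ("barFL",(98,320),44),("barFR",(190,316),44),("barNL",(110,470),44),("barNR",(197,467),44),("guide",(75,318),35),("linebed",(78,117),18),("grv",(78,152),18)]:
    print("T",n,bp(T,uc(p,255,150,4.2),z))
for n,p,z in [("NL",(38,425),18),("NR",(342,583),18),("FL",(313,38),18),("FR",(588,160),18),("line",(433,97),44),("line2",(453,104),44),("fnear",(200,446),44),("guide",(186,222),35)]:
    print("S",n,bp(S,uc(p,210,195,4),z))
E
```

```text
T NL [ 376.4 -220.6   18. ]
T NR [ 382.4 -361.5   18. ]
T FL [ 617.7 -209.2   18. ]
T FR [ 624.4 -351.1   18. ]
T line [ 593.  -282.6   44. ]
T line2 [ 592.8 -293.7   44. ]
T fnear [ 387.8 -290.8   44. ]
T fnearR [ 387.8 -302.1   44. ]
T ffar [ 620.5 -282.2   44. ]
T barFL [ 482.1 -235.7   44. ]
T barFR [ 483.6 -281.7   44. ]
T barNL [ 407.7 -240.5   44. ]
T barNR [ 408.9 -283.5   44. ]
T guide [ 484.  -224.4   35. ]
T linebed [ 590.4 -227.6   18. ]
T grv [ 571.9 -227.4   18. ]
S NL [ 374.  -225.3   18. ]
S NR [ 381.3 -361.5   18. ]
S FL [ 617.1 -210.7   18. ]
S FR [ 620.3 -351.9   18. ]
S line [ 594.  -284.5   44. ]
S line2 [ 595.2 -293.9   44. ]
S fnear [ 388.1 -293.1   44. ]
S guide [ 481.1 -226.6   35. ]
```

```bash
cat >> h.py <<'E'
from scipy.spatial.transform import Rotation as Ro
def RT(q): return Ro.from_quat([q[1],q[2],q[3],q[0]])
O=np.array([592.5,-283.]);YAW=.044
def b2w(x,y,yaw=None):
    c,s=np.cos(YAW),np.sin(YAW); return O+np.array([c*x-s*y,s*x+c*y])
def w2b(p):
    c,s=np.cos(YAW),np.sin(YAW); d=np.asarray(p)[:2]-O; return np.array([c*d[0]+s*d[1],-s*d[0]+c*d[1]])
def goalR(camdir):  # tool x down, camera offset direction = camdir ; tool y sign found from state
    a=camdir; yv=np.array([np.cos(a),np.sin(a),0])*SY; xv=np.array([0,0,-1.]); return Ro.from_matrix(np.stack([xv,yv,np.cross(xv,yv)],1))
SY=1
def rows(path,g):  # path list of (pos,Ro)
    out=[]
    for (p,R),(p2,R2) in zip(path[:-1],path[1:]):
        d=R.inv().apply(np.asarray(p2)-p)/30; r=(R.inv()*R2).as_rotvec(degrees=True)/6
        out.append([round(float(v),2) for v in [*d,*r]]+[g])
    return out
E
python3 - <<'E'
from h import *
s=bot.state();R=RT(s['orientation']);print(R.as_matrix().round(3))
c=bot.get_calibration("wrist")['extrinsics'];cam=-c[:3,:3].T@c[:3,3];print(cam-s['position'],R.inv().apply(cam-s['position']))
E
```

```text
[[-0.    -0.959  0.285]
 [-0.001  0.285  0.959]
 [-1.     0.    -0.001]]
[-72.1794048   21.65559421 141.19087702] [-1.41185215e+02  7.53685920e+01  7.30687508e-02]
```

```bash
python3 - <<'E'
from h import *
s=bot.state();p0=s['position'];a0=np.arctan2(.285,-.959)
p1=np.array([*b2w(-130,24),235])
N=38
u=np.linspace(0,1,N+1); 
w=np.concatenate([[0],np.cumsum(np.minimum(1,np.minimum(np.arange(1,N+1),np.arange(N,0,-1))/3))]);u=w/w[-1]
r0,t0=np.hypot(*p0[:2]),np.arctan2(p0[1],p0[0]);r1,t1=np.hypot(*p1[:2]),np.arctan2(p1[1],p1[0])
path=[(np.array([(r0+(r1-r0)*k)*np.cos(t0+(t1-t0)*k),(r0+(r1-r0)*k)*np.sin(t0+(t1-t0)*k),p0[2]+(p1[2]-p0[2])*k+25*np.sin(np.pi*k)]),goalR(a0+(YAW-a0)*k)) for k in u]
for r in rows(path,0): print(r,end=',\n')
E
```

```text
[-0.03, -0.35, -0.03, 0.25, 0.0, 0.0, 0],
[-0.05, -0.69, -0.06, 0.5, -0.0, -0.0, 0],
[-0.08, -1.04, -0.08, 0.75, 0.0, 0.0, 0],
[-0.07, -1.03, -0.05, 0.75, 0.0, 0.0, 0],
[-0.07, -1.03, -0.03, 0.75, 0.0, 0.0, 0],
[-0.07, -1.03, 0.0, 0.75, 0.0, 0.0, 0],
[-0.07, -1.02, 0.03, 0.75, 0.0, 0.0, 0],
[-0.07, -1.02, 0.06, 0.75, 0.0, 0.0, 0],
[-0.06, -1.01, 0.09, 0.75, 0.0, 0.0, 0],
[-0.06, -1.0, 0.11, 0.75, 0.0, 0.0, 0],
[-0.05, -1.0, 0.14, 0.75, 0.0, 0.0, 0],
[-0.05, -0.99, 0.17, 0.75, 0.0, 0.0, 0],
[-0.04, -0.98, 0.19, 0.75, 0.0, 0.0, 0],
[-0.04, -0.97, 0.22, 0.75, 0.0, 0.0, 0],
[-0.03, -0.96, 0.25, 0.75, 0.0, 0.0, 0],
[-0.03, -0.95, 0.27, 0.75, 0.0, 0.0, 0],
[-0.02, -0.93, 0.3, 0.75, 0.0, 0.0, 0],
[-0.01, -0.92, 0.32, 0.75, 0.0, 0.0, 0],
[-0.01, -0.91, 0.34, 0.75, 0.0, 0.0, 0],
[-0.0, -0.89, 0.37, 0.75, 0.0, 0.0, 0],
[0.01, -0.88, 0.39, 0.75, 0.0, 0.0, 0],
[0.01, -0.87, 0.41, 0.75, 0.0, 0.0, 0],
[0.02, -0.85, 0.43, 0.75, 0.0, 0.0, 0],
[0.02, -0.83, 0.45, 0.75, 0.0, 0.0, 0],
[0.03, -0.82, 0.48, 0.75, 0.0, 0.0, 0],
[0.04, -0.8, 0.5, 0.75, 0.0, 0.0, 0],
[0.04, -0.78, 0.52, 0.75, 0.0, 0.0, 0],
[0.05, -0.76, 0.53, 0.75, 0.0, 0.0, 0],
[0.05, -0.75, 0.55, 0.75, 0.0, 0.0, 0],
[0.05, -0.73, 0.57, 0.75, 0.0, 0.0, 0],
[0.06, -0.71, 0.59, 0.75, 0.0, 0.0, 0],
[0.06, -0.69, 0.6, 0.75, 0.0, 0.0, 0],
[0.06, -0.67, 0.62, 0.75, 0.0, -0.0, 0],
[0.07, -0.65, 0.63, 0.75, -0.0, 0.0, 0],
[0.07, -0.63, 0.65, 0.75, 0.0, 0.0, 0],
[0.07, -0.61, 0.66, 0.75, 0.0, 0.0, 0],
[0.05, -0.39, 0.45, 0.5, 0.0, 0.0, 0],
[0.02, -0.19, 0.23, 0.25, 0.0, 0.0, 0],
```

Request:
play_rows([
  [-0.03, -0.35, -0.03, 0.25, 0, 0, 10],
  [-0.05, -0.7, -0.06, 0.5, 0, 0, 10],
  [-0.08, -1, -0.08, 0.75, 0, 0, 10],
  [-0.07, -1, -0.05, 0.75, 0, 0, 10],
  [-0.07, -1, -0.03, 0.75, 0, 0, 10],
  [-0.07, -1, 0, 0.75, 0, 0, 10],
  [-0.07, -1, 0.03, 0.75, 0, 0, 10],
  [-0.07, -1, 0.06, 0.75, 0, 0, 10],
  [-0.06, -1, 0.09, 0.75, 0, 0, 10],
  [-0.06, -1, 0.11, 0.75, 0, 0, 10],
  [-0.05, -1, 0.14, 0.75, 0, 0, 10],
  [-0.05, -1, 0.17, 0.75, 0, 0, 10],
  [-0.04, -1, 0.19, 0.75, 0, 0, 10],
  [-0.04, -1, 0.22, 0.75, 0, 0, 10],
  [-0.03, -0.97, 0.25, 0.75, 0, 0, 10],
  [-0.03, -0.96, 0.27, 0.75, 0, 0, 10],
  [-0.02, -0.95, 0.3, 0.75, 0, 0, 10],
  [-0.01, -0.93, 0.32, 0.75, 0, 0, 10],
  [-0.01, -0.91, 0.34, 0.75, 0, 0, 10],
  [0, -0.89, 0.37, 0.75, 0, 0, 10],
])

```text
clock: 1.82
position: [540.0, 183.1, 258.6]
orientation: [0.703, 0.076, 0.703, -0.076]
force: [0.3, 0.1, -0.8]
finger_gap: 9.9
```

Request:
play_rows([
  [0.01, -0.88, 0.39, 0.75, 0, 0, 10],
  [0.01, -0.87, 0.41, 0.75, 0, 0, 10],
  [0.02, -0.85, 0.43, 0.75, 0, 0, 10],
  [0.02, -0.83, 0.45, 0.75, 0, 0, 10],
  [0.03, -0.82, 0.48, 0.75, 0, 0, 10],
  [0.04, -0.8, 0.5, 0.75, 0, 0, 10],
  [0.04, -0.78, 0.52, 0.75, 0, 0, 10],
  [0.05, -0.76, 0.53, 0.75, 0, 0, 10],
  [0.05, -0.75, 0.55, 0.75, 0, 0, 10],
  [0.05, -0.73, 0.57, 0.75, 0, 0, 10],
  [0.06, -0.71, 0.59, 0.75, 0, 0, 10],
  [0.06, -0.69, 0.6, 0.75, 0, 0, 10],
  [0.06, -0.67, 0.62, 0.75, 0, 0, 10],
  [0.07, -0.65, 0.63, 0.75, 0, 0, 10],
  [0.07, -0.63, 0.65, 0.75, 0, 0, 10],
  [0.07, -0.61, 0.66, 0.75, 0, 0, 10],
  [0.05, -0.39, 0.45, 0.5, 0, 0, 10],
  [0.02, -0.19, 0.23, 0.25, 0, 0, 10],
  [0, 0, 0, 0, 0, 0, 10],
  [0, 0, 0, 0, 0, 0, 10],
])

```text
clock: 3.48
position: [449.4, -264.8, 235.2]
orientation: [0.506, 0.494, 0.506, -0.494]
force: [0.2, 0.4, 1.1]
finger_gap: 9.8
```

```bash
python3 - <<'E'
from h import *
im=bot.get_image("wrist");cv2.imwrite("pics/w1.png",cv2.resize(im,None,fx=1.5,fy=1.5,interpolation=cv2.INTER_CUBIC));s=bot.state();print(s['clock'],s['position'],w2b(s['position']),RT(s['orientation']).as_matrix().round(3),s['force'],s['finger_gap'],s['qpos'])
E
```

```text
3.5333 [ 449.66573836 -264.36693909  235.28040672] [-141.87643021   24.89770686] [[ 0.     1.     0.026]
 [ 0.     0.026 -1.   ]
 [-1.     0.    -0.   ]] [0.16970901 1.05421263 0.35316401] 10.346808983424156 [-6.46149626e-01  3.44430063e-01  1.59270414e+00  2.50929047e-04
  1.20440117e+00  8.98296447e-01]
```

View pics/w1.png

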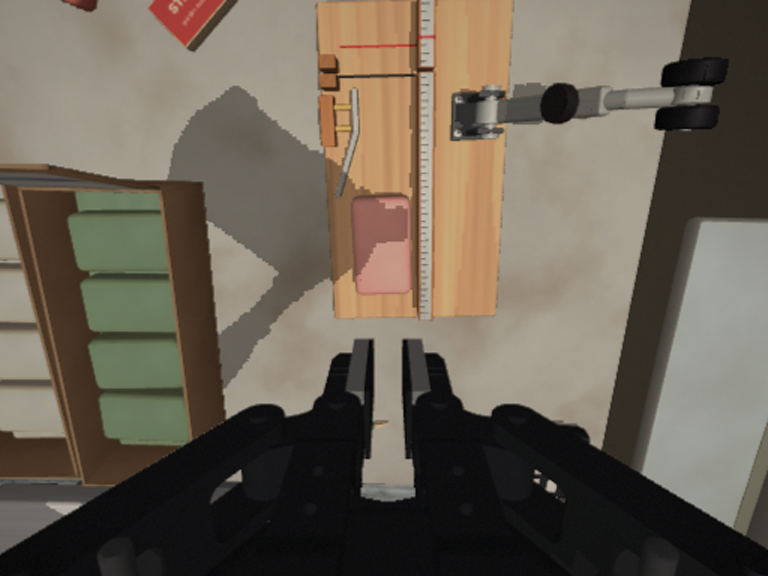

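The wrist view shows the whole box. The line meets the fence at about (417,45), the fence near end is at (420,318), the bar corners are around (353,197)–(411,293), and the handle is at (690,95).

```bash
python3 - <<'E'
import cv2
im=cv2.imread("pics/w1.png")
a=im[0:330,310:540]; cv2.imwrite("pics/w1a.png",cv2.resize(a[:170],None,fx=3.4,fy=3.4,interpolation=cv2.INTER_CUBIC));cv2.imwrite("pics/w1b.png",cv2.resize(a[160:],None,fx=3.4,fy=3.4,interpolation=cv2.INTER_CUBIC))
E
```

```text
(no output)
```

View pics/w1a.png

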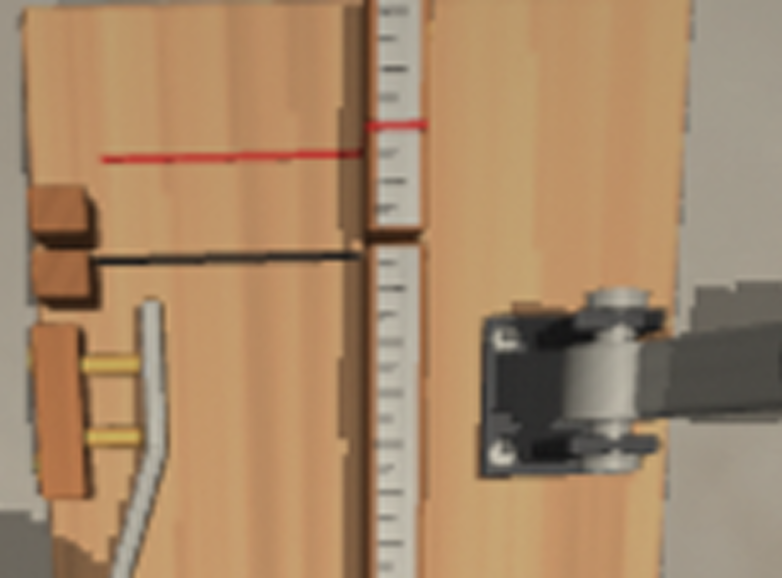

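View pics/w1b.png

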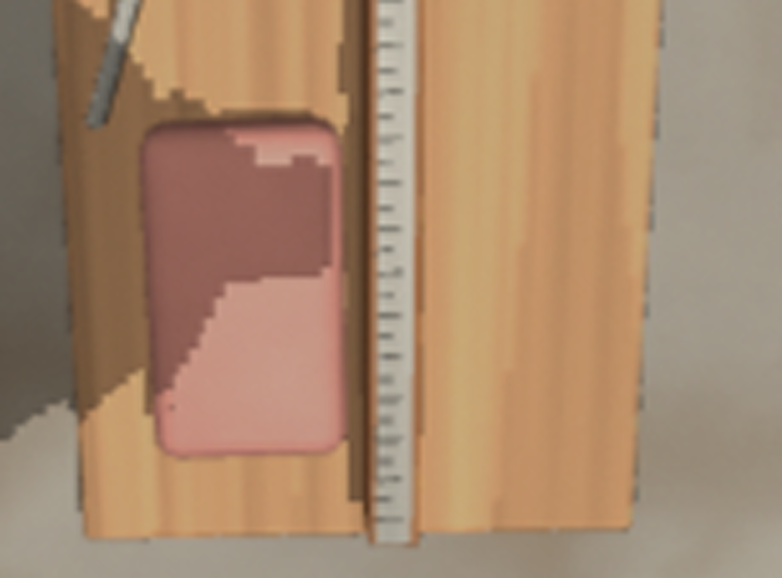

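```bash
python3 - <<'E'
from h import *
np.set_printoptions(precision=1,suppress=True)
c=bot.get_calibration("wrist")
def f(p,b=0): return uc(uc(p,310,160*b,3.4),0,0,1.5)
P={}
for n,p,b,z in [("line",(370,126),0,44),("line2",(428,124),0,44),("bedline",(100,158),0,18),("grv",(100,260),0,18),("FL",(25,8),0,18),("NL",(85,538),1,18),("NR",(632,528),1,18),("fnear",(372,543),1,44),
 ("barFL",(143,126),1,44),("barFR",(337,126),1,44),("barNL",(160,455),1,44),("barNR",(342,450),1,44),("mouth",(97,126),1,35),("pivA",(615,290),0,62),("pivB",(605,470),0,62)]:
    P[n]=bp(c,f(p,b),z);print(n,P[n],w2b(P[n]))
E
```

```text
line [ 593.5 -281.3   44. ] [1.1 1.6]
line2 [ 594.2 -292.8   44. ] [ 1.2 -9.8]
bedline [ 591.2 -225.1   18. ] [ 1.3 57.9]
grv [ 571.1 -225.    18. ] [-18.8  58.9]
FL [ 619.1 -209.6   18. ] [29.8 72.2]
NL [ 377.4 -219.9   18. ] [-212.1   72.5]
NR [ 383.8 -360.    18. ] [-211.9  -67.8]
fnear [ 388.6 -291.3   44. ] [-204.     0.6]
barFL [ 485.6 -236.6   44. ] [-104.7   51.1]
barFR [ 486.7 -279.1   44. ] [-105.5    8.6]
barNL [ 409.5 -240.7   44. ] [-181.    50.3]
barNR [ 411.8 -283.2   44. ] [-180.5    7.7]
mouth [ 484.3 -225.5   35. ] [-105.6   62.2]
pivA [ 562.7 -328.9   62. ] [-31.8 -44.5]
pivB [ 529.7 -330.    62. ] [-64.8 -44.2]
```

```bash
sed -i 's/^O=.*/O=np.array([593.5,-282.5]);YAW=.045/' h.py; cat >> h.py <<'E'
def lin(x,y,z,n,g,yaw=None):
    s=bot.state();R=RT(s['orientation']);p=s['position'];q=np.array([*b2w(x,y),z]);G=goalR(YAW if yaw is None else yaw)
    d=R.inv().apply(q-p)/30; r=(R.inv()*G).as_rotvec(degrees=True)/6
    print("total",d.round(3),r.round(3),"per row",(d/n).round(3),(r/n).round(3))
def st():
    np.set_printoptions(precision=2,suppress=True)
    s=bot.state();M=RT(s['orientation']).as_matrix();print(round(s['clock'],2),"box",w2b(s['position']),"z",s['position'][2].round(2),"yaw",np.arctan2(M[1,1],M[0,1]).round(4),"F",s['force'],"gap",s['finger_gap'].round(1)); return s
E
python3 - <<'E'
from h import *
st();lin(-210,26,60,1,10);lin(-210,26,60,6,10)
E
```

```text
Traceback (most recent call last):
  File "h.py", line 34, in st
    s=bot.state();M=RT(s['orientation']).as_matrix();print(round(s['clock'],2),"box",w2b(s['position']),"z",s['position'][2].round(2),"yaw",np.arctan2(M[1,1],M[0,1]).round(4),"F",s['force'],"gap",s['finger_gap'].round(1)); return s
                                                                                                                                                                                                    ^^^^^^^^^^^^^^^^^^^^^
AttributeError: 'float' object has no attribute 'round'
```

```bash
sed -i "s/s\['finger_gap'\].round(1)/round(float(s['finger_gap']),1)/" h.py
python3 - <<'E'
from h import *
st();lin(-210,26,60,6,10)
E
```

```text
3.53 box [-142.87   24.59] z 235.28 yaw 0.0263 F [0.17 1.05 0.35] gap 10.3
total [ 5.84 -2.24 -0.  ] [-0.18 -0.   -0.  ] per row [ 0.97 -0.37 -0.  ] [-0.03 -0.   -0.  ]
```

Request:
play_rows([
  [0.3, -0.28, 0, -0.03, 0, 0, 10],
  [0.6, -0.28, 0, -0.03, 0, 0, 10],
  [0.9, -0.28, 0, -0.03, 0, 0, 10],
  [0.9, -0.28, 0, -0.03, 0, 0, 10],
  [0.9, -0.28, 0, -0.03, 0, 0, 10],
  [0.9, -0.28, 0, -0.03, 0, 0, 10],
  [0.8, -0.28, 0, 0, 0, 0, 10],
  [0.54, -0.28, 0, 0, 0, 0, 10],
  [0.4, 0, 0, 0, 0, 0, 10],
  [0.3, 0, 0, 0, 0, 0, 10],
  [0.2, 0, 0, 0, 0, 0, 10],
  [0, 0, 0, 0, 0, 0, 10],
  [0, 0, 0, 0, 0, 0, 10],
])

```text
clock: 4.62
position: [382.8, -267.0, 33.2]
orientation: [0.511, 0.489, 0.511, -0.489]
force: [0.0, -0.2, 0.3]
finger_gap: 10.1
```

```bash
python3 - <<'E'
from h import *
im=bot.get_image("wrist");cv2.imwrite("pics/w2.png",cv2.resize(im,None,fx=1.5,fy=1.5,interpolation=cv2.INTER_CUBIC));st()
im=bot.get_image("side");cv2.imwrite("pics/s2.png",cv2.resize(im[150:350,180:420],None,fx=3,fy=3,interpolation=cv2.INTER_CUBIC))
E
```

```text
4.67 box [-209.75   24.78] z 33.47 yaw 0.045 F [-0.31 -0.53 -0.6 ] gap 10.3
```

View pics/w2.png

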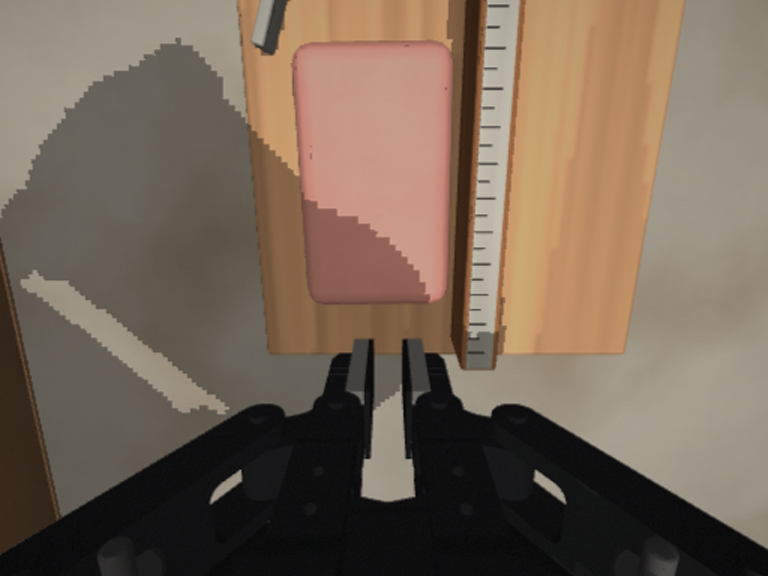

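View pics/s2.png

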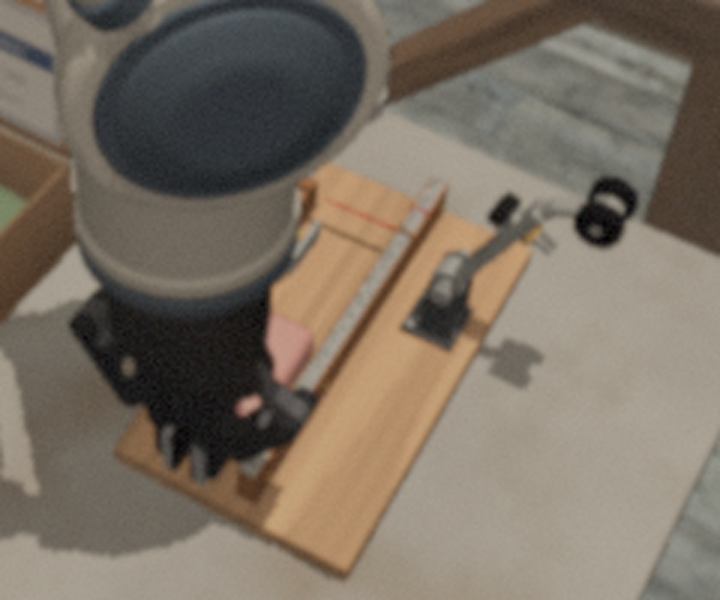

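Request:
play_rows([
  [0.15, 0, 0, 0, 0, 0, 10],
  [0.15, 0, 0, 0, 0, 0, 10],
  [0, 0.05, 0, 0, 0, 0, 10],
  [0, 0.05, 0, 0, 0, 0, 10],
  [0, 0.05, 0, 0, 0, 0, 10],
  [0, 0.05, 0, 0, 0, 0, 10],
  [0, 0.03, 0, 0, 0, 0, 10],
  [0, 0.03, 0, 0, 0, 0, 10],
  [0, 0.03, 0, 0, 0, 0, 10],
  [0, 0.03, 0, 0, 0, 0, 10],
  [0, 0.03, 0, 0, 0, 0, 10],
  [0, 0.03, 0, 0, 0, 0, 10],
])

```text
clock: 5.72
position: [393.7, -266.6, 24.0]
orientation: [0.511, 0.489, 0.511, -0.489]
force: [-0.2, -0.3, -1.3]
finger_gap: 10.1
```

Request:
play_rows([
  [0, 0.03, 0, 0, 0, 0, 10],
  [0, 0.03, 0, 0, 0, 0, 10],
  [0, 0.03, 0, 0, 0, 0, 10],
  [0, 0.03, 0, 0, 0, 0, 10],
  [0, 0.03, 0, 0, 0, 0, 10],
  [0, 0.03, 0, 0, 0, 0, 10],
])

```text
clock: 6.22
position: [399.0, -266.3, 23.9]
orientation: [0.511, 0.489, 0.511, -0.489]
force: [-0.5, 0.5, 0.4]
finger_gap: 9.9
```

```bash
python3 - <<'E'
from h import *
im=bot.get_image("wrist");cv2.imwrite("pics/w3.png",cv2.resize(im,None,fx=1.5,fy=1.5,interpolation=cv2.INTER_CUBIC));st()
E
```

```text
6.27 box [-193.34   24.86] z 23.98 yaw 0.0443 F [-0.1   0.51  0.33] gap 9.6
```

View pics/w3.png

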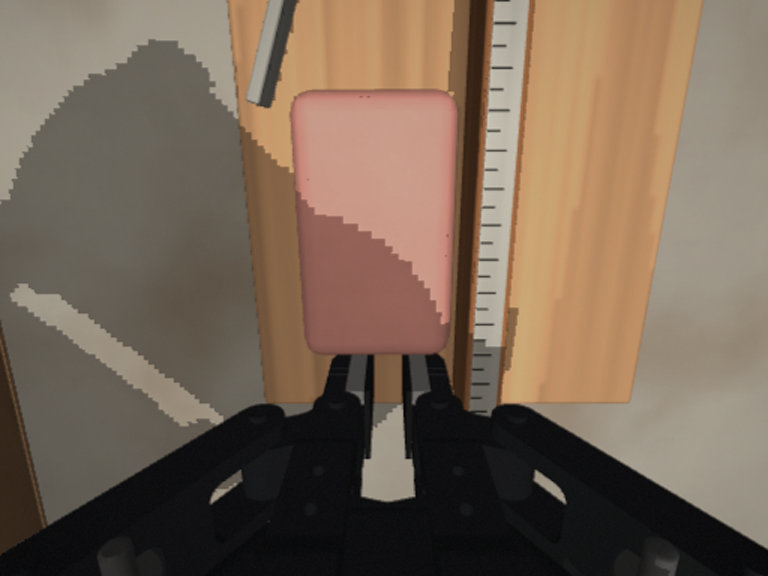

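Pusher is just at the bar's rear face (row 355), and the bar is straight. Pushing on slowly, checking the force each call.

Request:
play_rows([
  [0, 0.03, 0, 0, 0, 0, 10],
  [0, 0.03, 0, 0, 0, 0, 10],
  [0, 0.03, 0, 0, 0, 0, 10],
  [0, 0.03, 0, 0, 0, 0, 10],
  [0, 0.03, 0, 0, 0, 0, 10],
  [0, 0.03, 0, 0, 0, 0, 10],
  [0, 0.03, 0, 0, 0, 0, 10],
  [0, 0.03, 0, 0, 0, 0, 10],
])

```text
clock: 6.93
position: [406.3, -266.1, 24.0]
orientation: [0.511, 0.489, 0.511, -0.489]
force: [0.2, 0.5, 0.5]
finger_gap: 10.1
```

Request:
play_rows([
  [0, 0.03, 0, 0, 0, 0, 10],
  [0, 0.03, 0, 0, 0, 0, 10],
  [0, 0.03, 0, 0, 0, 0, 10],
  [0, 0.03, 0, 0, 0, 0, 10],
  [0, 0.03, 0, 0, 0, 0, 10],
])

```text
clock: 7.35
position: [410.8, -265.8, 24.0]
orientation: [0.511, 0.489, 0.511, -0.489]
force: [-0.7, 0.0, -0.2]
finger_gap: 9.7
```

Request:
play_rows([
  [0, 0.03, 0, 0, 0, 0, 10],
  [0, 0.03, 0, 0, 0, 0, 10],
  [0, 0.03, 0, 0, 0, 0, 10],
  [0, 0.03, 0, 0, 0, 0, 10],
  [0, 0.03, 0, 0, 0, 0, 10],
])

```text
clock: 7.77
position: [415.3, -265.6, 24.0]
orientation: [0.511, 0.489, 0.511, -0.489]
force: [-0.4, -0.4, -0.2]
finger_gap: 10.1
```

```bash
python3 - <<'E'
from h import *
im=bot.get_image("wrist");cv2.imwrite("pics/w4.png",cv2.resize(im,None,fx=1.5,fy=1.5,interpolation=cv2.INTER_CUBIC));st()
E
```

```text
7.82 box [-177.1    24.83] z 23.99 yaw 0.0443 F [ 0.36 -0.04  0.5 ] gap 9.7
```

View pics/w4.png

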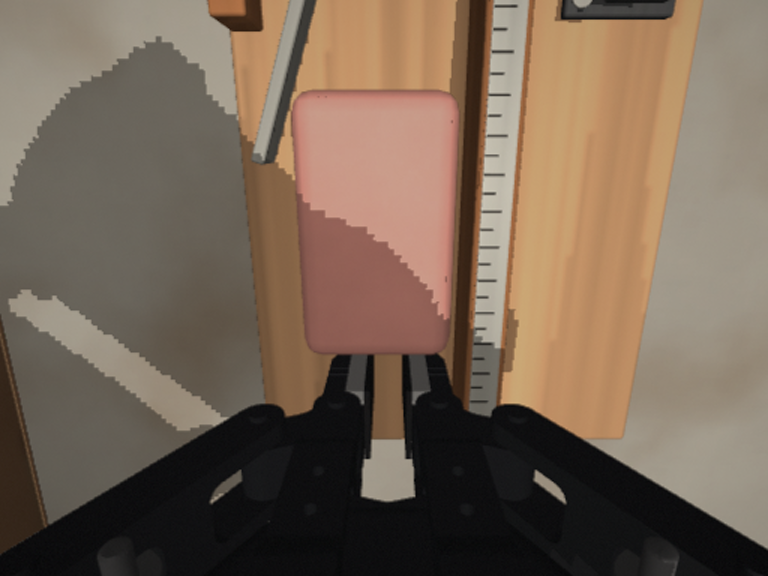

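The bar moves squarely with the pusher; its left front corner (295,100) is just touching the guide. I'll continue in smaller steps.

Request:
play_rows([
  [0, 0.02, 0, 0, 0, 0, 10],
  [0, 0.02, 0, 0, 0, 0, 10],
  [0, 0.02, 0, 0, 0, 0, 10],
  [0, 0.02, 0, 0, 0, 0, 10],
])

```text
clock: 8.15
position: [417.6, -265.5, 24.0]
orientation: [0.511, 0.489, 0.511, -0.489]
force: [-0.4, 0.3, -0.6]
finger_gap: 9.7
```

Request:
play_rows([
  [0, 0.02, 0, 0, 0, 0, 10],
  [0, 0.02, 0, 0, 0, 0, 10],
  [0, 0.02, 0, 0, 0, 0, 10],
  [0, 0.02, 0, 0, 0, 0, 10],
])

```text
clock: 8.48
position: [420.1, -265.4, 24.0]
orientation: [0.511, 0.489, 0.511, -0.489]
force: [-2.6, 1.0, 0.8]
finger_gap: 10.1
```

Request:
play_rows([
  [0, 0.02, 0, 0, 0, 0, 10],
  [0, 0.02, 0, 0, 0, 0, 10],
  [0, 0.02, 0, 0, 0, 0, 10],
  [0, 0.02, 0, 0, 0, 0, 10],
])

```text
clock: 8.82
position: [422.5, -265.3, 24.0]
orientation: [0.511, 0.489, 0.511, -0.489]
force: [-0.4, 0.6, 0.7]
finger_gap: 10.2
```

Request:
play_rows([
  [0, 0.02, 0, 0, 0, 0, 10],
  [0, 0.02, 0, 0, 0, 0, 10],
  [0, 0.02, 0, 0, 0, 0, 10],
  [0, 0.02, 0, 0, 0, 0, 10],
])

```text
clock: 9.15
position: [424.8, -265.2, 24.0]
orientation: [0.511, 0.489, 0.511, -0.489]
force: [-1.1, 0.1, 0.3]
finger_gap: 10.3
```

Request:
play_rows([
  [0, 0.02, 0, 0, 0, 0, 10],
  [0, 0.02, 0, 0, 0, 0, 10],
  [0, 0.02, 0, 0, 0, 0, 10],
  [0, 0.02, 0, 0, 0, 0, 10],
])

```text
clock: 9.48
position: [427.3, -265.1, 24.0]
orientation: [0.511, 0.489, 0.511, -0.489]
force: [-1.1, 0.1, 0.3]
finger_gap: 10.4
```

Request:
play_rows([
  [0, 0.02, 0, 0, 0, 0, 10],
  [0, 0.02, 0, 0, 0, 0, 10],
  [0, 0.02, 0, 0, 0, 0, 10],
  [0, 0.02, 0, 0, 0, 0, 10],
])

```text
clock: 9.82
position: [429.7, -265.0, 24.0]
orientation: [0.511, 0.489, 0.511, -0.489]
force: [-1.8, -0.9, 0.2]
finger_gap: 9.9
```

```bash
python3 - <<'E'
from h import *
im=bot.get_image("wrist");cv2.imwrite("pics/w5.png",cv2.resize(im,None,fx=1.5,fy=1.5,interpolation=cv2.INTER_CUBIC));st()
E
```

```text
9.87 box [-162.77   24.81] z 23.96 yaw 0.0443 F [-1.13  0.32 -0.18] gap 9.8
```

View pics/w5.png

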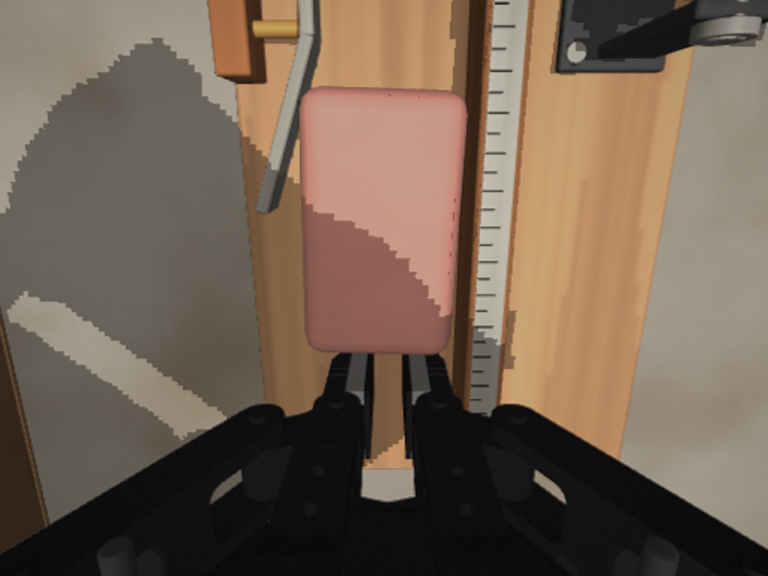

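The guide has turned the front slightly right (front right corner at 466, fence face at about 485); forces stay low. Continuing.

Request:
play_rows([
  [0, 0.02, 0, 0, 0, 0, 10],
  [0, 0.02, 0, 0, 0, 0, 10],
  [0, 0.02, 0, 0, 0, 0, 10],
  [0, 0.02, 0, 0, 0, 0, 10],
])

```text
clock: 10.2
position: [432.0, -264.9, 24.0]
orientation: [0.511, 0.489, 0.511, -0.489]
force: [-2.0, -0.1, -0.1]
finger_gap: 10.2
```

Request:
play_rows([
  [0, 0.02, 0, 0, 0, 0, 10],
  [0, 0.02, 0, 0, 0, 0, 10],
  [0, 0.02, 0, 0, 0, 0, 10],
  [0, 0.02, 0, 0, 0, 0, 10],
])

```text
clock: 10.53
position: [434.5, -264.8, 24.0]
orientation: [0.511, 0.489, 0.511, -0.489]
force: [-1.6, 0.3, -0.7]
finger_gap: 9.9
```

Request:
play_rows([
  [0, 0.02, 0, 0, 0, 0, 10],
  [0, 0.02, 0, 0, 0, 0, 10],
  [0, 0.02, 0, 0, 0, 0, 10],
  [0, 0.02, 0, 0, 0, 0, 10],
])

```text
clock: 10.87
position: [436.7, -264.7, 24.0]
orientation: [0.511, 0.489, 0.511, -0.489]
force: [-2.6, -0.6, 0.3]
finger_gap: 10.1
```

Request:
play_rows([
  [0, 0.02, 0, 0, 0, 0, 10],
  [0, 0.02, 0, 0, 0, 0, 10],
  [0, 0.02, 0, 0, 0, 0, 10],
  [0, 0.02, 0, 0, 0, 0, 10],
])

```text
clock: 11.2
position: [439.2, -264.6, 24.0]
orientation: [0.511, 0.489, 0.511, -0.489]
force: [-2.3, -1.1, 0.8]
finger_gap: 10.0
```

Request:
play_rows([
  [0, 0.02, 0, 0, 0, 0, 10],
  [0, 0.02, 0, 0, 0, 0, 10],
  [0, 0.02, 0, 0, 0, 0, 10],
  [0, 0.02, 0, 0, 0, 0, 10],
])

```text
clock: 11.53
position: [441.6, -264.5, 24.0]
orientation: [0.511, 0.489, 0.511, -0.489]
force: [-2.7, -0.8, 0.7]
finger_gap: 9.7
```

Request:
play_rows([
  [0, 0.02, 0, 0, 0, 0, 10],
  [0, 0.02, 0, 0, 0, 0, 10],
  [0, 0.02, 0, 0, 0, 0, 10],
  [0, 0.02, 0, 0, 0, 0, 10],
])

```text
clock: 11.87
position: [444.1, -264.4, 24.0]
orientation: [0.511, 0.489, 0.511, -0.489]
force: [-2.6, 0.3, 0.9]
finger_gap: 10.2
```

```bash
python3 - <<'E'
from h import *
im=bot.get_image("wrist");cv2.imwrite("pics/w6.png",cv2.resize(im,None,fx=1.5,fy=1.5,interpolation=cv2.INTER_CUBIC));st()
E
```

```text
11.92 box [-148.33   24.82] z 24.0 yaw 0.0443 F [-2.15 -0.41  0.75] gap 10.0
```

View pics/w6.png

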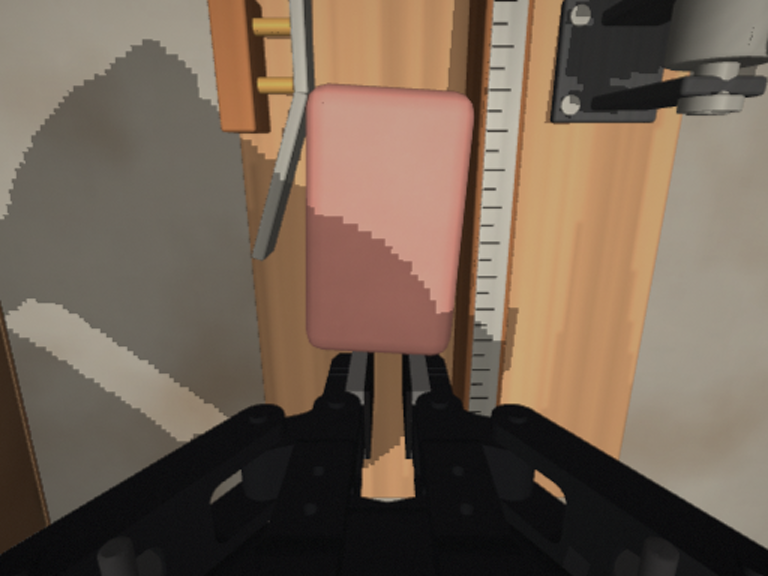

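The bar is askew about 0.04 rad, front toward the fence, with the right finger now carrying the push (which turns it back). I'll add a slight rightward drift so the rear follows.

Request:
play_rows([
  [0, 0.02, 0.007, 0, 0, 0, 10],
  [0, 0.02, 0.007, 0, 0, 0, 10],
  [0, 0.02, 0.007, 0, 0, 0, 10],
  [0, 0.02, 0.007, 0, 0, 0, 10],
])

```text
clock: 12.25
position: [446.5, -265.2, 24.0]
orientation: [0.511, 0.489, 0.511, -0.489]
force: [-2.0, -0.4, 0.0]
finger_gap: 10.0
```

Request:
play_rows([
  [0, 0.02, 0.007, 0, 0, 0, 10],
  [0, 0.02, 0.007, 0, 0, 0, 10],
  [0, 0.02, 0.007, 0, 0, 0, 10],
  [0, 0.02, 0.007, 0, 0, 0, 10],
])

```text
clock: 12.58
position: [448.9, -265.9, 24.0]
orientation: [0.511, 0.489, 0.511, -0.489]
force: [-3.3, -0.9, 0.8]
finger_gap: 10.2
```

Request:
play_rows([
  [0, 0.02, 0.007, 0, 0, 0, 10],
  [0, 0.02, 0.007, 0, 0, 0, 10],
  [0, 0.02, 0.007, 0, 0, 0, 10],
  [0, 0.02, 0.007, 0, 0, 0, 10],
])

```text
clock: 12.92
position: [451.4, -266.6, 24.0]
orientation: [0.511, 0.489, 0.511, -0.489]
force: [-1.6, -0.3, 0.7]
finger_gap: 9.7
```

```bash
python3 - <<'E'
from h import *
im=bot.get_image("wrist");cv2.imwrite("pics/w7.png",cv2.resize(im,None,fx=1.5,fy=1.5,interpolation=cv2.INTER_CUBIC));st()
E
```

```text
12.97 box [-141.15   22.22] z 23.98 yaw 0.0442 F [-1.7  -1.02 -0.65] gap 10.0
```

View pics/w7.png

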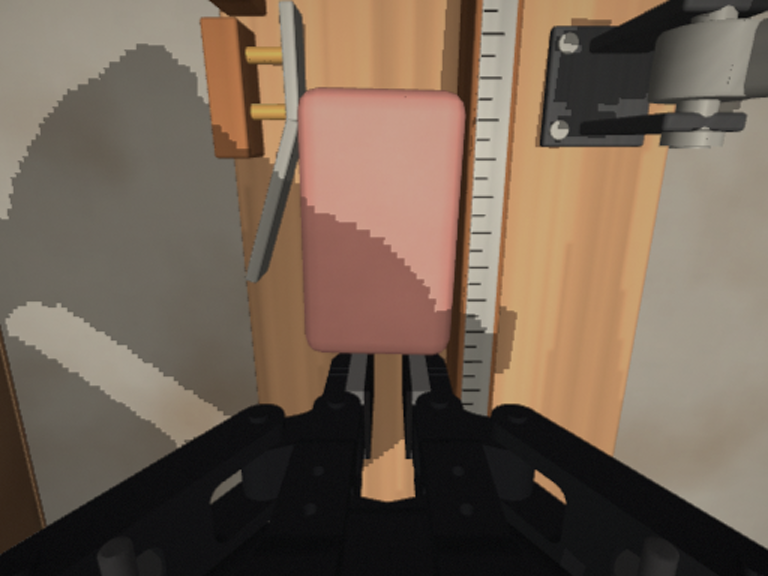

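The bar is straight again and has its corner inside the shoe; forces about 2 N. Continuing straight.

Request:
play_rows([
  [0, 0.02, 0.002, 0, 0, 0, 10],
  [0, 0.02, 0.002, 0, 0, 0, 10],
  [0, 0.02, 0.002, 0, 0, 0, 10],
  [0, 0.02, 0.002, 0, 0, 0, 10],
  [0, 0.02, 0.002, 0, 0, 0, 10],
])

```text
clock: 13.38
position: [454.4, -266.7, 24.0]
orientation: [0.511, 0.489, 0.511, -0.489]
force: [-1.4, -0.2, 1.0]
finger_gap: 10.1
```

Request:
play_rows([
  [0, 0.02, 0, 0, 0, 0, 10],
  [0, 0.02, 0, 0, 0, 0, 10],
  [0, 0.02, 0, 0, 0, 0, 10],
  [0, 0.02, 0, 0, 0, 0, 10],
  [0, 0.02, 0, 0, 0, 0, 10],
])

```text
clock: 13.8
position: [457.4, -266.6, 24.0]
orientation: [0.511, 0.489, 0.511, -0.489]
force: [-2.5, -1.0, 0.5]
finger_gap: 9.9
```

Request:
play_rows([
  [0, 0.02, 0, 0, 0, 0, 10],
  [0, 0.02, 0, 0, 0, 0, 10],
  [0, 0.02, 0, 0, 0, 0, 10],
  [0, 0.02, 0, 0, 0, 0, 10],
  [0, 0.02, 0, 0, 0, 0, 10],
])

```text
clock: 14.22
position: [460.4, -266.5, 24.0]
orientation: [0.511, 0.489, 0.511, -0.489]
force: [-2.4, -1.7, -0.1]
finger_gap: 9.6
```

Request:
play_rows([
  [0, 0.02, 0, 0, 0, 0, 10],
  [0, 0.02, 0, 0, 0, 0, 10],
  [0, 0.02, 0, 0, 0, 0, 10],
  [0, 0.02, 0, 0, 0, 0, 10],
  [0, 0.02, 0, 0, 0, 0, 10],
])

```text
clock: 14.63
position: [463.4, -266.4, 24.0]
orientation: [0.511, 0.489, 0.511, -0.489]
force: [-2.1, -1.2, 0.1]
finger_gap: 10.0
```

```bash
python3 - <<'E'
from h import *
im=bot.get_image("wrist");cv2.imwrite("pics/w8.png",cv2.resize(im,None,fx=1.5,fy=1.5,interpolation=cv2.INTER_CUBIC));st()
E
```

```text
14.68 box [-129.14   21.96] z 24.0 yaw 0.0442 F [-2.2  -1.19 -0.03] gap 10.0
```

View pics/w8.png

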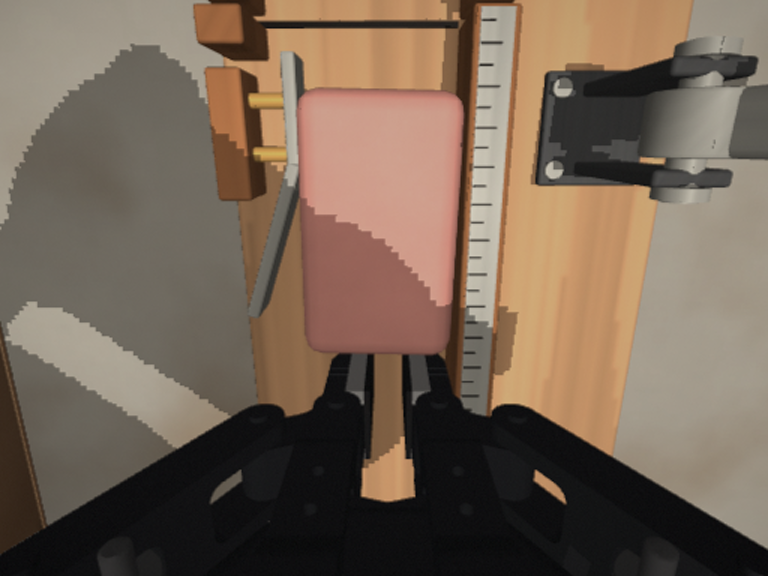

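Bar straight, hugging the fence, shoe bearing on its flank. About 39 mm to go.

Request:
play_rows([
  [0, 0.03, 0, 0, 0, 0, 10],
  [0, 0.03, 0, 0, 0, 0, 10],
  [0, 0.03, 0, 0, 0, 0, 10],
  [0, 0.03, 0, 0, 0, 0, 10],
  [0, 0.03, 0, 0, 0, 0, 10],
  [0, 0.03, 0, 0, 0, 0, 10],
])

```text
clock: 15.18
position: [468.8, -266.1, 24.0]
orientation: [0.511, 0.489, 0.511, -0.489]
force: [-2.3, -0.8, -0.0]
finger_gap: 10.1
```

Request:
play_rows([
  [0, 0.03, 0, 0, 0, 0, 10],
  [0, 0.03, 0, 0, 0, 0, 10],
  [0, 0.03, 0, 0, 0, 0, 10],
  [0, 0.03, 0, 0, 0, 0, 10],
  [0, 0.03, 0, 0, 0, 0, 10],
  [0, 0.03, 0, 0, 0, 0, 10],
])

```text
clock: 15.68
position: [474.2, -265.9, 24.0]
orientation: [0.511, 0.489, 0.511, -0.489]
force: [-2.2, -1.6, 1.0]
finger_gap: 9.9
```

Request:
play_rows([
  [0, 0.03, 0, 0, 0, 0, 10],
  [0, 0.03, 0, 0, 0, 0, 10],
  [0, 0.03, 0, 0, 0, 0, 10],
  [0, 0.03, 0, 0, 0, 0, 10],
  [0, 0.03, 0, 0, 0, 0, 10],
  [0, 0.03, 0, 0, 0, 0, 10],
])

```text
clock: 16.18
position: [479.6, -265.6, 24.0]
orientation: [0.511, 0.489, 0.511, -0.489]
force: [-1.5, -1.7, 1.2]
finger_gap: 9.9
```

Request:
play_rows([
  [0, 0.03, 0, 0, 0, 0, 10],
  [0, 0.03, 0, 0, 0, 0, 10],
  [0, 0.03, 0, 0, 0, 0, 10],
  [0, 0.03, 0, 0, 0, 0, 10],
  [0, 0.03, 0, 0, 0, 0, 10],
  [0, 0.03, 0, 0, 0, 0, 10],
  [0, 0.03, 0, 0, 0, 0, 10],
  [0, 0.03, 0, 0, 0, 0, 10],
])

```text
clock: 16.85
position: [486.7, -265.3, 24.0]
orientation: [0.511, 0.489, 0.511, -0.489]
force: [-2.4, -1.0, 1.8]
finger_gap: 10.1
```

```bash
python3 - <<'E'
from h import *
im=bot.get_image("wrist");cv2.imwrite("pics/w9.png",cv2.resize(im,None,fx=1.5,fy=1.5,interpolation=cv2.INTER_CUBIC));st()
cv2.imwrite("pics/w9c.png",cv2.resize(im[0:150,190:360],None,fx=4,fy=4,interpolation=cv2.INTER_CUBIC))
E
```

```text
16.9 box [-105.75   22.  ] z 23.98 yaw 0.0442 F [-2.39 -1.11  1.92] gap 9.6
```

View pics/w9.png

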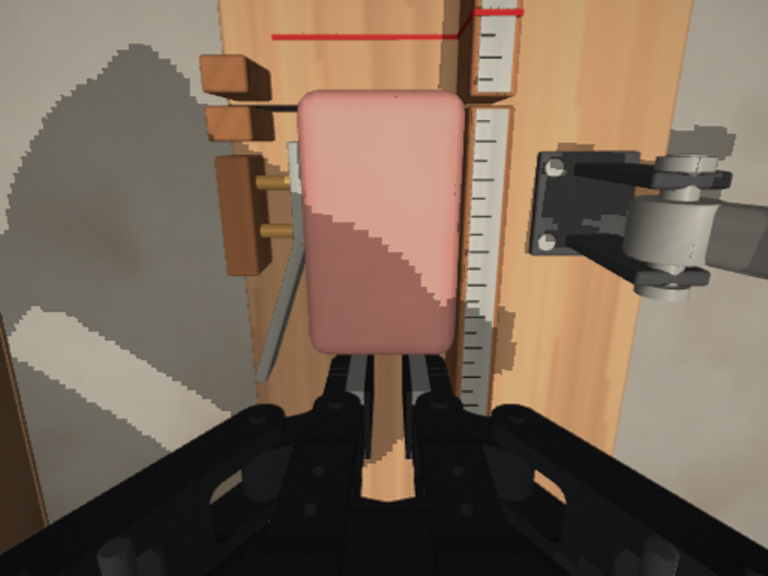

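View pics/w9c.png

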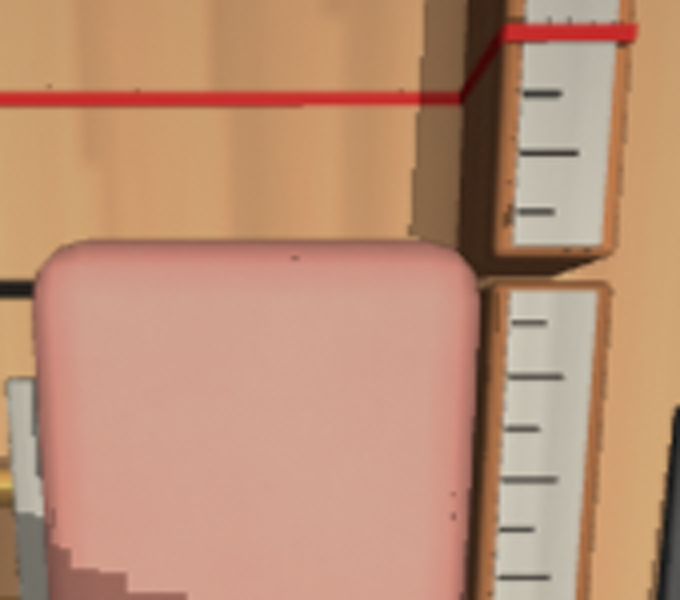

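```bash
python3 - <<'E'
from h import *
st()
c=bot.get_calibration("wrist")
f=lambda p: uc(p,190,0,4)
for n,p,z in [("line",(503,33),44),("lineR",(632,32),44),("bedline",(455,99),18),("bedlineL",(10,98),18),("front z40",(260,241),40),("front z44",(260,241),44),("frontL",(90,243),40),("frontR",(430,241),40)]: print(n,w2b(bp(c,f(p),z)))
E
```

```text
16.9 box [-105.75   22.  ] z 23.98 yaw 0.0442 F [-2.39 -1.11  1.92] gap 9.6
line [-0.22  1.22]
lineR [ -0.16 -10.47]
bedline [-0.28  1.77]
bedlineL [-0.13 51.51]
front z40 [-17.23  23.39]
front z44 [-17.65  23.35]
frontL [-17.39  40.1 ]
frontR [-17.25   6.69]
```

The red line reads x=-0.2 and the bar front -17.2, so about 17 mm to go. Advancing 13 mm, then re-measuring.

Request:
play_rows([
  [0, 0.03, 0, 0, 0, 0, 10],
  [0, 0.03, 0, 0, 0, 0, 10],
  [0, 0.03, 0, 0, 0, 0, 10],
  [0, 0.03, 0, 0, 0, 0, 10],
  [0, 0.03, 0, 0, 0, 0, 10],
  [0, 0.03, 0, 0, 0, 0, 10],
  [0, 0.03, 0, 0, 0, 0, 10],
  [0, 0.03, 0, 0, 0, 0, 10],
])

```text
clock: 17.57
position: [493.9, -265.0, 24.0]
orientation: [0.511, 0.489, 0.511, -0.489]
force: [-3.9, 0.2, 0.9]
finger_gap: 10.2
```

Request:
play_rows([
  [0, 0.03, 0, 0, 0, 0, 10],
  [0, 0.03, 0, 0, 0, 0, 10],
  [0, 0.03, 0, 0, 0, 0, 10],
  [0, 0.03, 0, 0, 0, 0, 10],
  [0, 0.02, 0, 0, 0, 0, 10],
  [0, 0.02, 0, 0, 0, 0, 10],
  [0, 0.02, 0, 0, 0, 0, 10],
  [0, 0.01, 0, 0, 0, 0, 10],
  [0, 0, 0, 0, 0, 0, 10],
])

```text
clock: 18.32
position: [499.6, -264.7, 24.0]
orientation: [0.511, 0.489, 0.511, -0.489]
force: [-2.8, 0.3, 0.3]
finger_gap: 10.0
```

```bash
python3 - <<'E'
from h import *
im=bot.get_image("wrist");st()
cv2.imwrite("pics/w10c.png",cv2.resize(im[0:150,190:360],None,fx=4,fy=4,interpolation=cv2.INTER_CUBIC))
E
```

```text
18.37 box [-92.96  22.01] z 23.98 yaw 0.0442 F [-1.91 -0.04 -0.  ] gap 9.9
```

View pics/w10c.png

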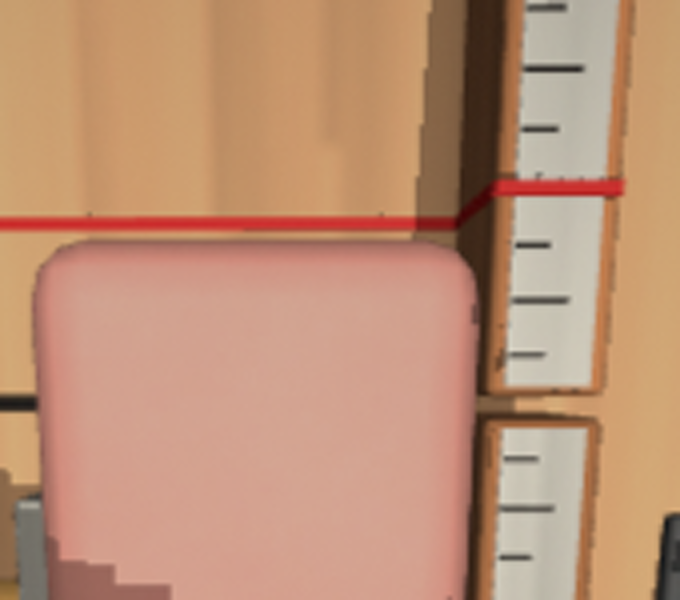

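```bash
python3 - <<'E'
from h import *
st()
c=bot.get_calibration("wrist")
f=lambda p: uc(p,190,0,4)
for n,p,z in [("line",(497,188),44),("lineR",(620,187),44),("bedline",(450,223),18),("bedlineL",(10,223),18),("front z38",(260,240),38),("front z42",(260,240),42),("frontL",(100,241),40),("frontR",(420,240),40),("L",(35,320),40),("R",(477,320),40)]: print(n,w2b(bp(c,f(p),z)))
E
```

```text
18.37 box [-92.96  22.01] z 23.98 yaw 0.0442 F [-1.91 -0.04 -0.  ] gap 9.9
line [-0.3   1.05]
lineR [ -0.23 -10.49]
bedline [-0.28  1.77]
bedlineL [-0.22 52.37]
front z38 [-4.16 23.4 ]
front z42 [-4.58 23.36]
frontL [-4.44 39.09]
frontR [-4.39  7.67]
L [-11.74  45.93]
R [-11.79   1.7 ]
```

```bash
python3 - <<'E'
from h import *
im=bot.get_image("wrist");st()
cv2.imwrite("pics/w11r.png",cv2.resize(im[190:260,190:310],None,fx=6,fy=6,interpolation=cv2.INTER_CUBIC))
cv2.imwrite("pics/w11f.png",cv2.resize(im[40:100,190:320],None,fx=6,fy=6,interpolation=cv2.INTER_CUBIC))
E
```

```text
18.42 box [-92.94  21.99] z 23.97 yaw 0.0442 F [-2.4   1.37 -0.07] gap 10.4
```

View pics/w11r.png

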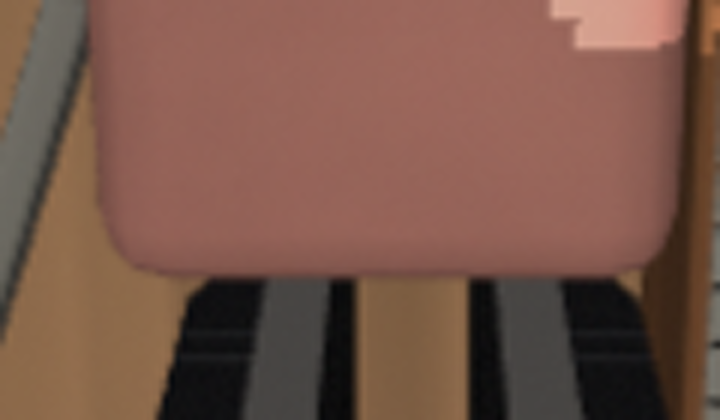

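View pics/w11f.png

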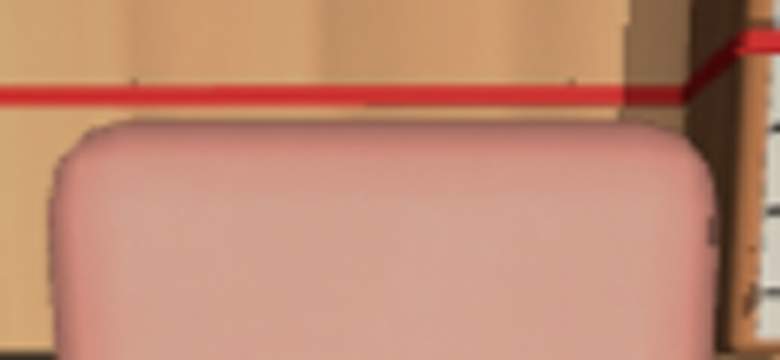

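```bash
python3 - <<'E'
from h import *
c=bot.get_calibration("wrist");st()
for z in (36,38,40,42): print(z,"front",w2b(bp(c,uc((400,121),190,40,6),z)),"rear",w2b(bp(c,uc((400,275),190,190,6),z)),"L",w2b(bp(c,uc((52,220),190,40,6),z)),"R",w2b(bp(c,uc((716,220),190,40,6),z)))
print(w2b(bp(c,uc((740,42),190,40,6),44)))
E
```

```text
18.42 box [-92.94  21.99] z 23.97 yaw 0.0442 F [-2.4   1.37 -0.07] gap 10.4
36 front [-4.   22.76] rear [-82.65  23.  ] L [-10.25  46.66] R [-10.3   1.1]
38 front [-4.21 22.75] rear [-81.64  22.99] L [-10.37  46.28] R [-10.42   1.42]
40 front [-4.42 22.74] rear [-80.63  22.97] L [-10.48  45.89] R [-10.53   1.74]
42 front [-4.63 22.72] rear [-79.62  22.96] L [-10.59  45.51] R [-10.64   2.07]
[-0.29  1.41]
```

The front reads about -4.0 against the line at -0.28. Length checks at 78.6 mm for a silhouette at z≈36. Advancing 3.4 mm.

Request:
play_rows([
  [0, 0.02, 0, 0, 0, 0, 10],
  [0, 0.02, 0, 0, 0, 0, 10],
  [0, 0.02, 0, 0, 0, 0, 10],
  [0, 0.02, 0, 0, 0, 0, 10],
  [0, 0.015, 0, 0, 0, 0, 10],
  [0, 0.01, 0, 0, 0, 0, 10],
  [0, 0.01, 0, 0, 0, 0, 10],
  [0, 0, 0, 0, 0, 0, 10],
  [0, 0, 0, 0, 0, 0, 10],
])

```text
clock: 19.17
position: [503.1, -264.6, 24.0]
orientation: [0.511, 0.489, 0.511, -0.489]
force: [-2.5, 0.4, 0.4]
finger_gap: 10.2
```

```bash
python3 - <<'E'
from h import *
im=bot.get_image("wrist");st()
cv2.imwrite("pics/w12f.png",cv2.resize(im[40:110,190:320],None,fx=6,fy=6,interpolation=cv2.INTER_CUBIC))
E
```

```text
19.22 box [-89.54  21.99] z 23.97 yaw 0.0442 F [-1.28  0.32  0.88] gap 10.0
```

View pics/w12f.png

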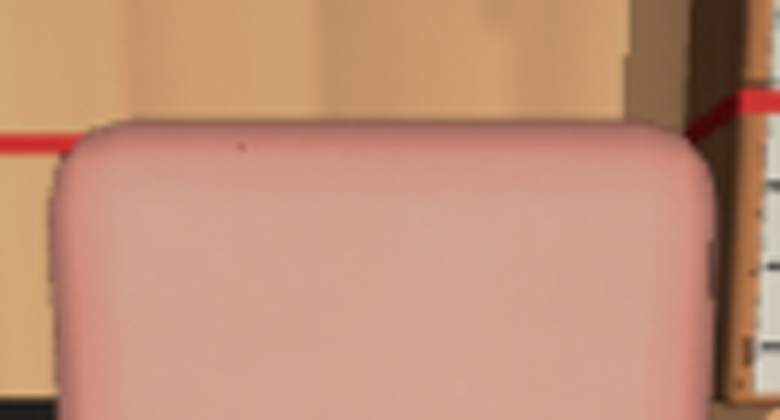

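The front edge (row 121) coincides with the line to about 0.4 mm (the line on the fence goes from row 102 at z=44 to row 143 at z=18). I'll retreat, and work out the clamp's angle from the fixed cameras.

Request:
play_rows([
  [0, -0.1, 0, 0, 0, 0, 10],
  [0, -0.3, 0, 0, 0, 0, 10],
  [0, -0.4, 0, 0, 0, 0, 10],
  [-0.5, -0.2, 0, 0, 0, 0, 20],
  [-1, 0, 0, 0, 0, 0, 40],
  [-1, 0, 0, 0, 0, 0, 60],
  [-1, 0, 0, 0, 0, 0, 60],
])

```text
clock: 19.8
position: [472.1, -265.9, 130.1]
orientation: [0.511, 0.489, 0.511, -0.489]
force: [0.5, -0.3, -0.8]
finger_gap: 55.3
```

```bash
python3 - <<'E'
from h import *
st()
T=bot.get_calibration("top");S=bot.get_calibration("side")
def han(th,a=117,b=23):
    y=-47+a*np.cos(th)-b*np.sin(th);z=62+a*np.sin(th)+b*np.cos(th); return np.array([*b2w(-50,y),z])
pt=uc((473,143),255,150,4.2);ps=uc((688,103),210,195,4)
print(pt,ps)
for th in np.radians(range(110,185,5)): print(round(np.degrees(th)),pr(T,han(th))-pt,pr(S,han(th))-ps,han(th))
E
```

```text
19.8 box [-120.48   22.08] z 130.06 yaw 0.0439 F [ 0.48 -0.26 -0.79] gap 55.3
(367.23809523809524, 183.66666666666666) (381.625, 220.375)
110 [-4.06  0.05] [-5.03 -4.99] [ 548.44 -393.27  164.08]
115 [-0.05  0.33] [-0.14 -0.15] [ 548.83 -401.92  158.32]
120 [3.56 0.69] [4.28 4.86] [ 549.19 -410.04  151.82]
125 [6.72 1.12] [8.21 9.98] [ 549.53 -417.56  144.65]
130 [9.43 1.63] [11.6  15.16] [ 549.84 -424.43  136.84]
135 [11.66  2.19] [14.43 20.35] [ 550.12 -430.6   128.47]
140 [13.4   2.82] [16.68 25.49] [ 550.36 -436.01  119.59]
145 [14.67  3.49] [18.33 30.53] [ 550.57 -440.62  110.27]
150 [15.44  4.2 ] [19.38 35.42] [ 550.74 -444.41  100.58]
155 [15.75  4.95] [19.83 40.13] [ 550.87 -447.34   90.6 ]
160 [15.58  5.72] [19.69 44.6 ] [ 550.96 -449.39   80.4 ]
165 [14.97  6.52] [18.99 48.81] [ 551.02 -450.55   70.07]
170 [13.93  7.33] [17.73 52.73] [ 551.03 -450.8    59.67]
175 [12.48  8.14] [15.95 56.32] [ 551.   -450.14   49.28]
180 [10.63  8.96] [13.68 59.57] [ 550.93 -448.58   39.  ]
```

Both cameras agree on θ≈115° (handle at world [549,-402,158]). Planning the move over it, jaws along box x.

```bash
python3 - <<'E'
from h import *
s=st();p0=s['position'];p1=np.array([*b2w(-50,-117.3),215]);y0=.0439;y1=YAW+np.pi/2
path=[(p0,goalR(y0))]
N=17
for i in range(1,N+1):
    k=i/N; kz=min(1,i/5); kx=max(0,(i-2)/(N-2)); kx=3*kx**2-2*kx**3
    path.append((np.array([*(p0[:2]+(p1-p0)[:2]*kx),p0[2]+(p1[2]-p0[2])*kz]),goalR(y0+(y1-y0)*k)))
for r in rows(path,50): print(r,end=',')
E
```

```text
19.8 box [-120.48   22.08] z 130.06 yaw 0.0439 F [ 0.48 -0.26 -0.79] gap 55.3
[-0.57, 0.0, 0.0, -0.88, 0.0, 0.0, 50],[-0.57, 0.0, 0.0, -0.88, 0.0, 0.0, 50],[-0.57, 0.02, 0.06, -0.88, 0.0, 0.0, 50],[-0.57, 0.04, 0.18, -0.88, 0.0, -0.0, 50],[-0.57, 0.03, 0.29, -0.88, 0.0, 0.0, 50],[-0.0, 0.0, 0.37, -0.88, -0.0, 0.0, 50],[0.0, -0.04, 0.43, -0.88, 0.0, 0.0, 50],[0.0, -0.09, 0.48, -0.88, 0.0, 0.0, 50],[0.0, -0.14, 0.49, -0.88, 0.0, 0.0, 50],[0.0, -0.18, 0.49, -0.88, 0.0, 0.0, 50],[0.0, -0.22, 0.46, -0.88, 0.0, 0.0, 50],[0.0, -0.25, 0.41, -0.88, 0.0, 0.0, 50],[0.0, -0.26, 0.35, -0.88, 0.0, 0.0, 50],[0.0, -0.25, 0.28, -0.88, 0.0, 0.0, 50],[0.0, -0.21, 0.2, -0.88, 0.0, 0.0, 50],[0.0, -0.15, 0.11, -0.88, 0.0, 0.0, 50],[0.0, -0.06, 0.04, -0.88, 0.0, 0.0, 50],
```

Request:
play_rows([
  [-0.57, 0, 0, -0.88, 0, 0, 50],
  [-0.57, 0, 0, -0.88, 0, 0, 50],
  [-0.57, 0.02, 0.06, -0.88, 0, 0, 50],
  [-0.57, 0.04, 0.18, -0.88, 0, 0, 50],
  [-0.57, 0.03, 0.29, -0.88, 0, 0, 50],
  [0, 0, 0.37, -0.88, 0, 0, 50],
  [0, -0.04, 0.43, -0.88, 0, 0, 50],
  [0, -0.09, 0.48, -0.88, 0, 0, 50],
  [0, -0.14, 0.49, -0.88, 0, 0, 50],
  [0, -0.18, 0.49, -0.88, 0, 0, 50],
  [0, -0.22, 0.46, -0.88, 0, 0, 50],
  [0, -0.25, 0.41, -0.88, 0, 0, 50],
  [0, -0.26, 0.35, -0.88, 0, 0, 50],
  [0, -0.25, 0.28, -0.88, 0, 0, 50],
  [0, -0.21, 0.2, -0.88, 0, 0, 50],
  [0, -0.15, 0.11, -0.88, 0, 0, 50],
  [0, -0.06, 0.04, -0.88, 0, 0, 50],
  [0, 0, 0, 0, 0, 0, 50],
  [0, 0, 0, 0, 0, 0, 50],
])

```text
clock: 21.38
position: [549.2, -402.2, 214.2]
orientation: [0.707, -0.013, 0.707, 0.013]
force: [-0.3, 0.8, -0.4]
finger_gap: 49.9
```

```bash
python3 - <<'E'
from h import *
im=bot.get_image("wrist");cv2.imwrite("pics/w13.png",cv2.resize(im,None,fx=1.5,fy=1.5,interpolation=cv2.INTER_CUBIC));s=st();lin(-50,-117.3,165,1,0,YAW+np.pi/2);print(s['qpos'])
im=bot.get_image("side");cv2.imwrite("pics/s13.png",cv2.resize(im[120:345,200:440],None,fx=2.6,fy=2.6,interpolation=cv2.INTER_CUBIC))
E
```

```text
21.43 box [ -49.57 -117.4 ] z 214.33 yaw 1.6073 F [-0.35 -0.78 -0.07] gap 50.1
total [ 1.64  0.   -0.01] [-0.08 -0.   -0.  ] per row [ 1.64  0.   -0.01] [-0.08 -0.   -0.  ]
[-0.72  0.59  1.22  0.    1.34 -0.76]
```

View pics/w13.png

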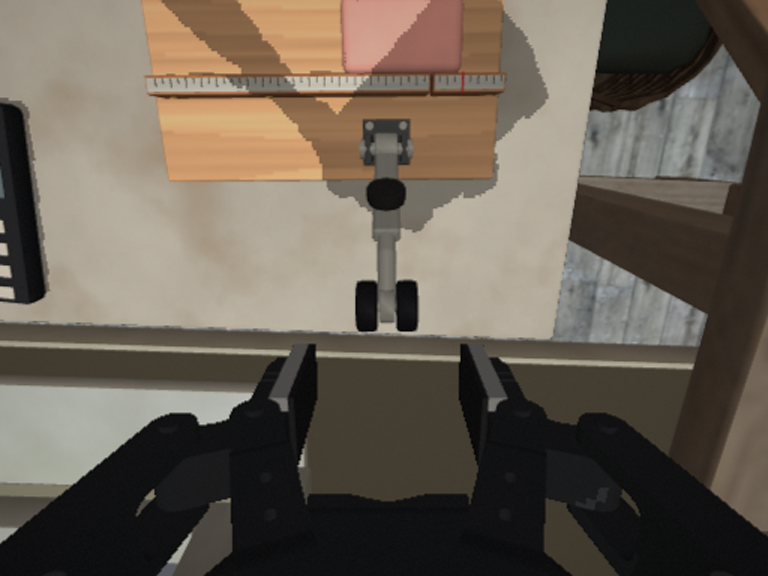

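View pics/s13.png

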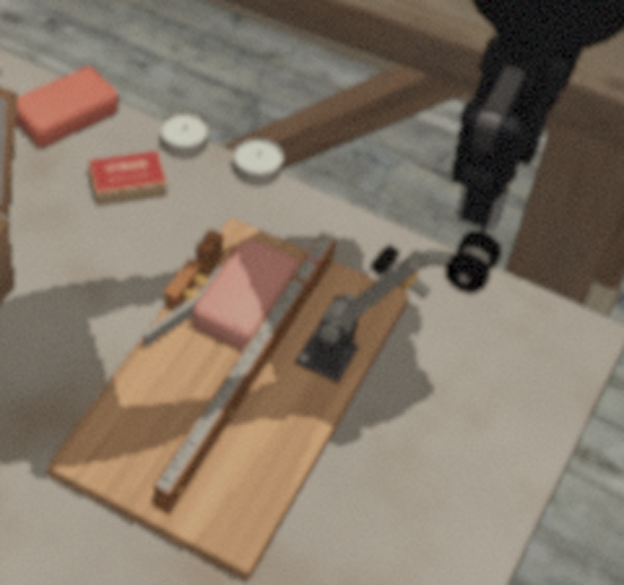

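The handle (387,306) is centred between the jaws, and the bar's edge sits at the red line (461 vs 463). First I'll verify the handle position, then descend.

```bash
python3 - <<'E'
from h import *
c=bot.get_calibration("wrist")
for z in (150,158,165): print(z,w2b(bp(c,(387/1.5,306/1.5),z)))
E
```

```text
150 [ -49.63962277 -119.71759787]
158 [ -49.60661508 -116.69002976]
165 [ -49.57773336 -114.04090767]
```

Request:
play_rows([
  [0.3, 0, 0, -0.08, 0, 0, 50],
  [0.5, 0, 0, 0, 0, 0, 50],
  [0.6, 0, 0, 0, 0, 0, 50],
  [0.5, 0, 0, 0, 0, 0, 50],
  [0.4, 0, 0, 0, 0, 0, 50],
  [0.18, 0, 0, 0, 0, 0, 50],
  [0, 0, 0, 0, 0, 0, 50],
])

```text
clock: 22.07
position: [549.1, -401.6, 138.6]
orientation: [0.706, -0.016, 0.707, 0.017]
force: [0.4, 1.2, 0.0]
finger_gap: 50.2
```

```bash
python3 - <<'E'
from h import *
im=bot.get_image("wrist");cv2.imwrite("pics/w14.png",cv2.resize(im,None,fx=1.5,fy=1.5,interpolation=cv2.INTER_CUBIC));s=st()
E
```

```text
22.12 box [ -49.24 -117.4 ] z 139.73 yaw 1.6189 F [-0.04 -0.34  0.2 ] gap 50.1
```

View pics/w14.png

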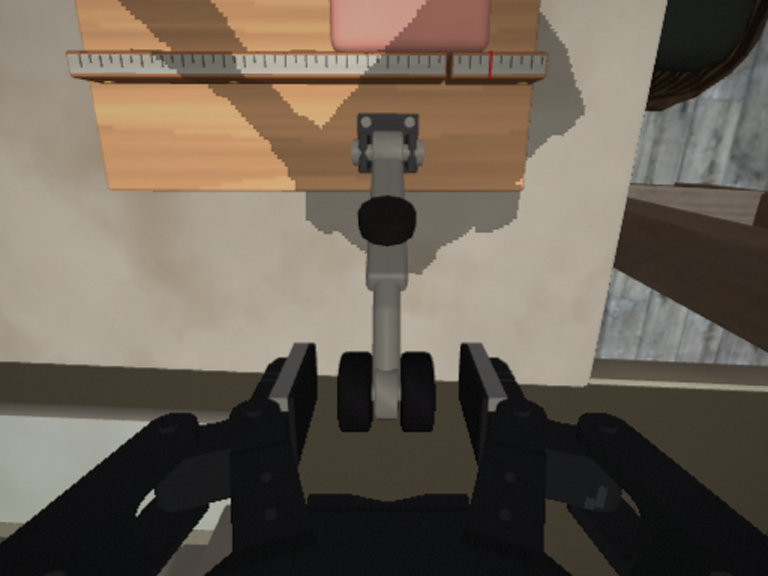

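Rollers sit between the pads. Closing gently.

Request:
play_rows([
  [0, 0, 0, 0, 0, 0, 34],
  [0, 0, 0, 0, 0, 0, 30],
  [0, 0, 0, 0, 0, 0, 26],
  [0, 0, 0, 0, 0, 0, 22],
  [0, 0, 0, 0, 0, 0, 20],
  [0, 0, 0, 0, 0, 0, 20],
  [0, 0, 0, 0, 0, 0, 20],
  [0, 0, 0, 0, 0, 0, 20],
], squeeze=30)

```text
clock: 22.78
position: [549.0, -402.6, 141.2]
orientation: [0.707, -0.017, 0.707, 0.017]
force: [-8.0, -1.2, 5.1]
finger_gap: 28.7
```

```bash
python3 - <<'E'
from h import *
s=st()
r=np.hypot(117,23);ph=np.arctan2(23,117)
# arc rows from th=115deg to e.g. 8deg; tool: x down, y = box +y
for dth in (3,4,5):
  ths=np.arange(115,5-.1,-dth)
  y=r*np.cos(np.radians(ths)+ph);z=r*np.sin(np.radians(ths)+ph)
  print(dth,len(ths)-1,"per-row mm",r*np.radians(dth))
  print([[round(float(-a)/30,3),round(float(b)/30,3)] for a,b in zip(np.diff(z),np.diff(y))])
E
```

```text
22.78 box [ -49.88 -118.02] z 141.21 yaw 1.6189 F [-8.02 -1.19  5.07] gap 28.7
3 36 per-row mm 6.243352806845598
[[-0.118, 0.171], [-0.109, 0.177], [-0.1, 0.183], [-0.09, 0.188], [-0.08, 0.192], [-0.07, 0.196], [-0.06, 0.199], [-0.049, 0.202], [-0.038, 0.205], [-0.028, 0.206], [-0.017, 0.207], [-0.006, 0.208], [0.005, 0.208], [0.016, 0.207], [0.027, 0.206], [0.037, 0.205], [0.048, 0.202], [0.059, 0.2], [0.069, 0.196], [0.079, 0.192], [0.089, 0.188], [0.099, 0.183], [0.108, 0.178], [0.117, 0.172], [0.126, 0.165], [0.135, 0.159], [0.143, 0.151], [0.151, 0.144], [0.158, 0.135], [0.165, 0.127], [0.171, 0.118], [0.177, 0.109], [0.183, 0.1], [0.188, 0.09], [0.192, 0.08], [0.196, 0.07]]
4 27 per-row mm 8.324470409127464
[[-0.156, 0.23], [-0.139, 0.24], [-0.122, 0.249], [-0.104, 0.257], [-0.086, 0.264], [-0.068, 0.269], [-0.049, 0.273], [-0.03, 0.276], [-0.01, 0.277], [0.009, 0.277], [0.028, 0.276], [0.048, 0.273], [0.067, 0.269], [0.085, 0.264], [0.103, 0.257], [0.121, 0.25], [0.138, 0.241], [0.155, 0.23], [0.17, 0.219], [0.185, 0.207], [0.199, 0.193], [0.212, 0.179], [0.224, 0.164], [0.235, 0.148], [0.245, 0.131], [0.253, 0.113], [0.26, 0.095]]
5 22 per-row mm 10.405588011409328
[[-0.192, 0.289], [-0.166, 0.304], [-0.139, 0.318], [-0.111, 0.329], [-0.082, 0.337], [-0.052, 0.343], [-0.022, 0.346], [0.008, 0.347], [0.039, 0.345], [0.068, 0.34], [0.098, 0.333], [0.126, 0.323], [0.154, 0.311], [0.181, 0.296], [0.206, 0.279], [0.229, 0.26], [0.251, 0.239], [0.271, 0.216], [0.289, 0.192], [0.304, 0.166], [0.318, 0.139], [0.329, 0.111]]
```

Gripped at gap 28.7 mm. I'll relieve the small side load and start the swing along the arc.

Request:
play_rows([
  [-0.03, 0, -0.02, 0, 0, 0, 20],
  [-0.118, 0.171, 0, 0, 0, 0, 20],
  [-0.109, 0.177, 0, 0, 0, 0, 20],
  [-0.1, 0.183, 0, 0, 0, 0, 20],
  [-0.09, 0.188, 0, 0, 0, 0, 20],
  [-0.08, 0.192, 0, 0, 0, 0, 20],
])

```text
clock: 23.28
position: [547.5, -375.1, 156.6]
orientation: [0.707, -0.017, 0.707, 0.017]
force: [-2.8, -4.6, -5.6]
finger_gap: 28.6
```

```bash
cat >> h.py <<'E'
def arc():
    s=st(); b=w2b(s['position']); y=b[1]+47; z=s['position'][2]+18.7-62
    th=np.arctan2(z,y)-np.arctan2(23,117); F=s['force']; c,q=np.cos(YAW),np.sin(YAW)
    fb=np.array([c*F[0]+q*F[1],-q*F[0]+c*F[1],F[2]]); a=np.arctan2(z,y)
    print("r",np.hypot(y,z).round(2),"th",np.degrees(th).round(2),"Fx %.1f Frad %.1f Ftan(resisting +) %.1f"%(fb[0],fb[1]*np.cos(a)+fb[2]*np.sin(a),-fb[1]*np.sin(a)+fb[2]*np.cos(a)),"tau",s['wrist_torque'])
    return s
E
python3 -c "
from h import *
arc()"
```

```text
23.28 box [-50.08 -90.46] z 156.55 yaw 1.6189 F [-2.75 -4.64 -5.58] gap 28.6
r 121.3 th 99.87 Fx -3.0 Frad -3.6 Ftan(resisting +) 6.2 tau [-0.79  0.58 -0.05]
```

Request:
play_rows([
  [-0.05, 0.196, 0, 0, 0, 0, 20],
  [-0.05, 0.199, 0, 0, 0, 0, 20],
  [-0.04, 0.202, 0, 0, 0, 0, 20],
  [-0.035, 0.205, 0, 0, 0, 0, 20],
  [-0.028, 0.206, 0, 0, 0, 0, 20],
  [-0.017, 0.207, 0, 0, 0, 0, 20],
  [-0.006, 0.208, 0, 0, 0, 0, 20],
  [0.005, 0.208, 0, 0, 0, 0, 20],
  [0.016, 0.207, 0, 0, 0, 0, 20],
  [0.027, 0.206, 0, 0, 0, 0, 20],
])

```text
clock: 24.12
position: [545.0, -314.3, 163.3]
orientation: [0.707, -0.018, 0.706, 0.016]
force: [-6.6, -4.7, 14.5]
finger_gap: 28.4
```

```bash
python3 -c "
from h import *
arc()"
```

```text
24.12 box [-49.89 -29.62] z 163.26 yaw 1.619 F [-6.63 -4.72 14.46] gap 28.4
r 121.21 th 70.64 Fx -6.8 Frad 13.7 Ftan(resisting +) 6.4 tau [-0.68  1.36 -0.08]
```

The radial force is building (14 N): the effective arc centre is about 2 mm higher than I assumed. I'll raise the commanded path by about 3.5 mm over the next rows.

Request:
play_rows([
  [-0.02, 0.205, -0.02, 0, 0, 0, 20],
  [0.0, 0.202, -0.02, 0, 0, 0, 20],
  [0.02, 0.2, -0.02, 0, 0, 0, 20],
  [0.069, 0.196, 0, 0, 0, 0, 20],
  [0.079, 0.192, 0, 0, 0, 0, 20],
  [0.089, 0.188, 0, 0, 0, 0, 20],
])

```text
clock: 24.62
position: [542.8, -279.7, 154.0]
orientation: [0.708, -0.018, 0.706, 0.016]
force: [10.0, -17.5, -23.8]
finger_gap: 28.4
```

```bash
python3 -c "
from h import *
arc()"
```

```text
24.62 box [-50.47   5.07] z 153.98 yaw 1.619 F [ 10.04 -17.48 -23.8 ] gap 28.4
r 122.32 th 53.68 Fx 9.2 Frad -29.2 Ftan(resisting +) 6.1 tau [-2.61 -1.52 -0.04]
```

Request:
play_rows([
  [0.036, -0.017, 0.015, 0, 0, 0, 20],
  [0.036, -0.017, 0.015, 0, 0, 0, 20],
  [0, 0, 0, 0, 0, 0, 20],
])

```text
clock: 24.87
position: [543.0, -278.9, 153.1]
orientation: [0.708, -0.017, 0.706, 0.017]
force: [1.9, 4.2, 2.9]
finger_gap: 28.3
```

```bash
python3 -c "
from h import *
arc()"
```

```text
24.87 box [-50.27   5.87] z 153.15 yaw 1.6193 F [1.93 4.16 2.88] gap 28.3
r 121.91 th 53.18 Fx 2.1 Frad 4.4 Ftan(resisting +) -2.4 tau [ 0.53 -0.18 -0.07]
```

Request:
play_rows([
  [0.096, 0.185, 0, 0, 0, 0, 20],
  [0.106, 0.18, 0, 0, 0, 0, 20],
  [0.115, 0.174, 0, 0, 0, 0, 20],
  [0.124, 0.168, 0, 0, 0, 0, 20],
])

```text
clock: 25.2
position: [542.2, -258.2, 140.2]
orientation: [0.708, -0.018, 0.706, 0.016]
force: [0.3, -1.5, 6.9]
finger_gap: 28.1
```

```bash
python3 -c "
from h import *
arc()"
```

```text
25.2 box [-50.19  26.54] z 140.21 yaw 1.6191 F [ 0.27 -1.47  6.9 ] gap 28.1
r 121.66 th 41.68 Fx 0.2 Frad 4.6 Ftan(resisting +) 5.4 tau [-0.21  0.16 -0.04]
```

Request:
play_rows([
  [0.131, 0.163, 0, 0, 0, 0, 20],
  [0.139, 0.156, 0, 0, 0, 0, 20],
  [0.148, 0.147, 0, 0, 0, 0, 20],
  [0.156, 0.138, 0, 0, 0, 0, 20],
])

```text
clock: 25.53
position: [541.3, -240.1, 122.7]
orientation: [0.708, -0.018, 0.706, 0.017]
force: [1.1, -3.1, 5.7]
finger_gap: 28.6
```

```bash
python3 -c "
from h import *
arc()"
```

```text
25.53 box [-50.23  44.7 ] z 122.73 yaw 1.6191 F [ 1.11 -3.06  5.71] gap 28.6
r 121.31 th 29.78 Fx 1.0 Frad 1.4 Ftan(resisting +) 6.3 tau [-0.29  0.06 -0.07]
```

Request:
play_rows([
  [0.163, 0.13, 0, 0, 0, 0, 20],
  [0.17, 0.121, 0, 0, 0, 0, 20],
  [0.176, 0.112, 0, 0, 0, 0, 20],
  [0.182, 0.103, 0, 0, 0, 0, 20],
  [0.124, 0.064, 0, 0, 0, 0, 20],
  [0.09, 0.042, 0, 0, 0, 0, 20],
])

```text
clock: 26.03
position: [540.5, -222.8, 95.1]
orientation: [0.708, -0.017, 0.706, 0.017]
force: [2.2, 0.9, 6.9]
finger_gap: 28.6
```

```bash
python3 -c "
from h import *
arc()
for n in ('side','top','wrist'): cv2.imwrite('pics/%s15.png'%n,bot.get_image(n))
a=cv2.imread('pics/wrist15.png'); cv2.imwrite('pics/wrist15b.png',cv2.resize(a,None,fx=1.5,fy=1.5,interpolation=cv2.INTER_CUBIC))"
```

```text
26.03 box [-50.28  62.02] z 95.13 yaw 1.6192 F [2.19 0.94 6.9 ] gap 28.6
r 120.71 th 14.31 Fx 2.2 Frad 3.7 Ftan(resisting +) 5.9 tau [ 0.15 -0.24 -0.09]
```

View pics/wrist15b.png

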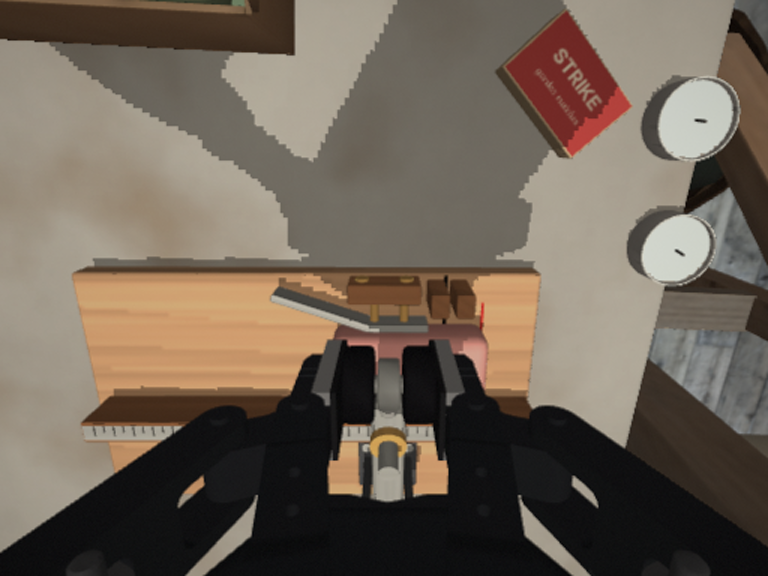

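Arm is over the bar and swinging takes about 6 N. Approaching the touch zone at 1° per row.

Request:
play_rows([
  [0.063, 0.028, 0, 0, 0, 0, 20],
  [0.064, 0.027, 0, 0, 0, 0, 20],
  [0.064, 0.026, 0, 0, 0, 0, 20],
  [0.065, 0.025, 0, 0, 0, 0, 20],
  [0.065, 0.024, 0, 0, 0, 0, 20],
  [0.066, 0.023, 0, 0, 0, 0, 20],
  [0.066, 0.022, 0, 0, 0, 0, 20],
])

```text
clock: 26.77
position: [540.2, -217.7, 81.6]
orientation: [0.708, -0.017, 0.706, 0.017]
force: [4.0, 2.2, 6.1]
finger_gap: 28.5
```

```bash
python3 -c "
from h import *
arc()"
```

```text
26.77 box [-50.34  67.15] z 81.57 yaw 1.6191 F [3.98 2.23 6.13] gap 28.5
r 120.4 th 7.41 Fx 4.1 Frad 3.9 Ftan(resisting +) 5.2 tau [ 0.3  -0.45 -0.05]
```

Request:
play_rows([
  [0.016, 0.004, 0, 0, 0, 0, 20],
  [0.016, 0.004, 0, 0, 0, 0, 20],
  [0.016, 0.004, 0, 0, 0, 0, 20],
])

```text
clock: 27.02
position: [540.2, -217.3, 80.2]
orientation: [0.708, -0.017, 0.706, 0.017]
force: [3.7, 2.9, 6.1]
finger_gap: 28.5
```

Request:
play_rows([
  [0.016, 0.004, 0, 0, 0, 0, 20],
  [0.016, 0.004, 0, 0, 0, 0, 20],
  [0.016, 0.004, 0, 0, 0, 0, 20],
])

```text
clock: 27.27
position: [540.2, -216.9, 78.8]
orientation: [0.708, -0.017, 0.706, 0.017]
force: [4.1, 3.9, 7.1]
finger_gap: 27.7
```

Request:
play_rows([
  [0.014, 0.003, 0, 0, 0, 0, 20],
  [0.014, 0.003, 0, 0, 0, 0, 20],
  [0.014, 0.003, 0, 0, 0, 0, 20],
])

```text
clock: 27.52
position: [540.1, -216.5, 77.5]
orientation: [0.708, -0.017, 0.706, 0.017]
force: [4.4, 4.1, 5.7]
finger_gap: 28.4
```

Request:
play_rows([
  [0.014, 0.003, 0, 0, 0, 0, 20],
  [0.014, 0.003, 0, 0, 0, 0, 20],
  [0.014, 0.003, 0, 0, 0, 0, 20],
])

```text
clock: 27.77
position: [540.1, -216.2, 76.2]
orientation: [0.708, -0.017, 0.706, 0.017]
force: [4.8, 5.0, 6.2]
finger_gap: 28.6
```

Request:
play_rows([
  [0.014, 0.003, 0, 0, 0, 0, 20],
  [0.014, 0.003, 0, 0, 0, 0, 20],
  [0.014, 0.003, 0, 0, 0, 0, 20],
])

```text
clock: 28.02
position: [540.1, -215.9, 75.0]
orientation: [0.708, -0.017, 0.706, 0.017]
force: [5.3, 6.1, 5.9]
finger_gap: 28.0
```

Request:
play_rows([
  [0.014, 0.002, 0, 0, 0, 0, 20],
  [0.014, 0.002, 0, 0, 0, 0, 20],
  [0.014, 0.002, 0, 0, 0, 0, 20],
])

```text
clock: 28.27
position: [540.1, -215.6, 73.7]
orientation: [0.708, -0.017, 0.706, 0.017]
force: [5.1, 5.8, 6.7]
finger_gap: 28.6
```

Request:
play_rows([
  [0.014, 0.008, 0.005, 0, 0, 0, 20],
  [0.014, 0.008, 0.005, 0, 0, 0, 20],
  [0.014, 0.008, 0.005, 0, 0, 0, 20],
])

```text
clock: 28.52
position: [540.2, -215.2, 72.3]
orientation: [0.707, -0.017, 0.706, 0.017]
force: [1.0, 1.2, 4.9]
finger_gap: 28.4
```

Request:
play_rows([
  [0.014, 0.004, 0, 0, 0, 0, 20],
  [0.014, 0.003, 0, 0, 0, 0, 20],
  [0.014, 0.003, 0, 0, 0, 0, 20],
])

```text
clock: 28.77
position: [540.1, -214.9, 71.1]
orientation: [0.707, -0.017, 0.706, 0.017]
force: [1.3, 2.1, 5.4]
finger_gap: 28.4
```

Request:
play_rows([
  [0.014, 0.003, 0, 0, 0, 0, 20],
  [0.014, 0.003, 0, 0, 0, 0, 20],
  [0.014, 0.003, 0, 0, 0, 0, 20],
])

```text
clock: 29.02
position: [540.1, -214.6, 69.8]
orientation: [0.707, -0.017, 0.706, 0.017]
force: [2.6, 1.9, 5.4]
finger_gap: 28.6
```

Request:
play_rows([
  [0.014, 0.002, 0, 0, 0, 0, 20],
  [0.014, 0.002, 0, 0, 0, 0, 20],
  [0.014, 0.002, 0, 0, 0, 0, 20],
])

```text
clock: 29.27
position: [540.1, -214.4, 68.5]
orientation: [0.707, -0.017, 0.706, 0.017]
force: [1.9, 2.2, 5.4]
finger_gap: 28.1
```

Request:
play_rows([
  [0.014, 0.002, 0, 0, 0, 0, 20],
  [0.014, 0.002, 0, 0, 0, 0, 20],
  [0.014, 0.002, 0, 0, 0, 0, 20],
])

```text
clock: 29.52
position: [540.1, -214.2, 67.2]
orientation: [0.707, -0.017, 0.707, 0.017]
force: [2.9, 2.4, 6.1]
finger_gap: 28.6
```

Request:
play_rows([
  [0.014, 0.002, 0, 0, 0, 0, 20],
  [0.014, 0.002, 0, 0, 0, 0, 20],
  [0.014, 0.002, 0, 0, 0, 0, 20],
])

```text
clock: 29.77
position: [540.1, -214.0, 66.0]
orientation: [0.707, -0.017, 0.706, 0.017]
force: [1.6, 3.2, 5.0]
finger_gap: 28.2
```

Request:
play_rows([
  [0.014, 0.002, 0, 0, 0, 0, 20],
  [0.014, 0.002, 0, 0, 0, 0, 20],
  [0.014, 0.002, 0, 0, 0, 0, 20],
])

```text
clock: 30.02
position: [540.0, -213.7, 64.7]
orientation: [0.707, -0.017, 0.707, 0.017]
force: [2.8, 3.4, 4.9]
finger_gap: 28.2
```

Request:
play_rows([
  [0.014, 0.002, 0, 0, 0, 0, 20],
  [0.014, 0.002, 0, 0, 0, 0, 20],
  [0.014, 0.002, 0, 0, 0, 0, 20],
])

```text
clock: 30.27
position: [540.0, -213.6, 63.5]
orientation: [0.707, -0.017, 0.707, 0.017]
force: [2.7, 4.4, 6.3]
finger_gap: 28.3
```

```bash
python3 -c "
from h import *
arc()
im=bot.get_image('side');cv2.imwrite('pics/s16.png',cv2.resize(im[170:320,210:390],None,fx=4,fy=4,interpolation=cv2.INTER_CUBIC))"
```

```text
30.27 box [-50.32  71.26] z 63.45 yaw 1.619 F [2.69 4.44 6.33] gap 28.3
r 119.96 th -1.45 Fx 2.9 Frad 5.3 Ftan(resisting +) 5.5 tau [ 0.49 -0.23 -0.02]
```

View pics/s16.png

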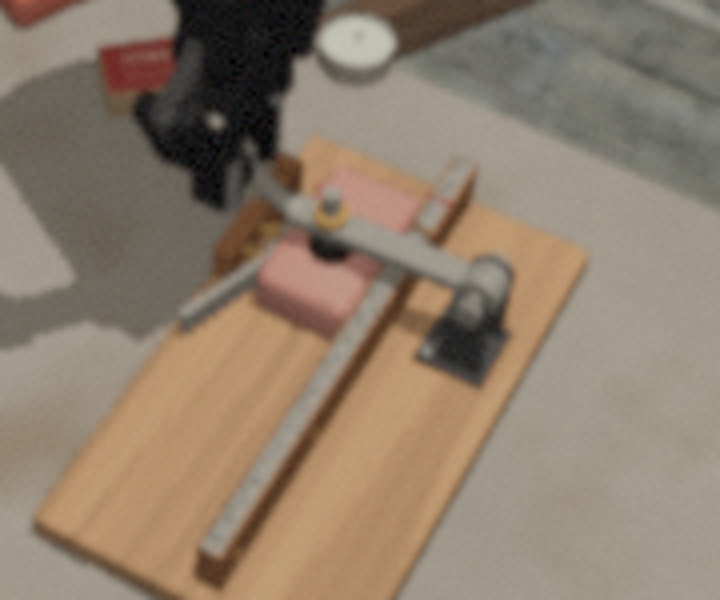

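The foot is just above the bar. Continuing to feel down.

Request:
play_rows([
  [0.013, 0.003, 0, 0, 0, 0, 20],
  [0.013, 0.003, 0, 0, 0, 0, 20],
  [0.013, 0.003, 0, 0, 0, 0, 20],
])

```text
clock: 30.57
position: [540.0, -213.4, 62.4]
orientation: [0.707, -0.017, 0.706, 0.017]
force: [1.5, 2.2, 7.8]
finger_gap: 28.2
```

Request:
play_rows([
  [0.013, 0.003, 0, 0, 0, 0, 20],
  [0.013, 0.002, 0, 0, 0, 0, 20],
  [0.013, 0.002, 0, 0, 0, 0, 20],
])

```text
clock: 30.82
position: [540.1, -213.3, 61.4]
orientation: [0.707, -0.017, 0.706, 0.017]
force: [0.0, 2.7, 11.2]
finger_gap: 28.5
```

Contact felt (11.2 N against a 5.5 N swing). Hold and re-read.

Request:
play_rows([
  [0, 0, 0, 0, 0, 0, 20],
  [0, 0, 0, 0, 0, 0, 20],
])

```text
clock: 30.98
position: [540.1, -213.2, 61.4]
orientation: [0.707, -0.017, 0.706, 0.017]
force: [0.7, 2.6, 9.9]
finger_gap: 28.4
```

Request:
play_rows([
  [0, 0, 0, 0, 0, 0, 20],
  [0, 0, 0, 0, 0, 0, 20],
  [0, 0, 0, 0, 0, 0, 20],
])

```text
clock: 31.23
position: [540.1, -213.2, 61.4]
orientation: [0.707, -0.017, 0.706, 0.017]
force: [1.4, 3.2, 10.9]
finger_gap: 28.6
```

Steady at about 10.5 N, so about 8 N at the foot. I'll ease the load slightly, then open slowly.

Request:
play_rows([
  [-0.01, -0.003, -0.003, 0, 0, 0, 20],
  [0, 0, 0, 0, 0, 0, 27],
  [0, 0, 0, 0, 0, 0, 30],
  [0, 0, 0, 0, 0, 0, 33],
  [0, 0, 0, 0, 0, 0, 38],
  [0, 0, 0, 0, 0, 0, 44],
  [0, 0, 0, 0, 0, 0, 50],
  [0, 0, 0, 0, 0, 0, 50],
])

```text
clock: 31.9
position: [539.3, -213.3, 60.6]
orientation: [0.707, -0.017, 0.707, 0.017]
force: [0.1, -1.3, 0.2]
finger_gap: 49.9
```

```bash
python3 -c "
from h import *
arc()
im=bot.get_image('wrist');cv2.imwrite('pics/w17.png',cv2.resize(im,None,fx=1.5,fy=1.5,interpolation=cv2.INTER_CUBIC))"
```

```text
31.9 box [-51.04  71.61] z 60.64 yaw 1.6192 F [ 0.06 -1.26  0.22] gap 49.9
r 119.87 th -2.81 Fx 0.0 Frad -1.2 Ftan(resisting +) 0.4 tau [ 0.05  0.01 -0.04]
```

View pics/w17.png

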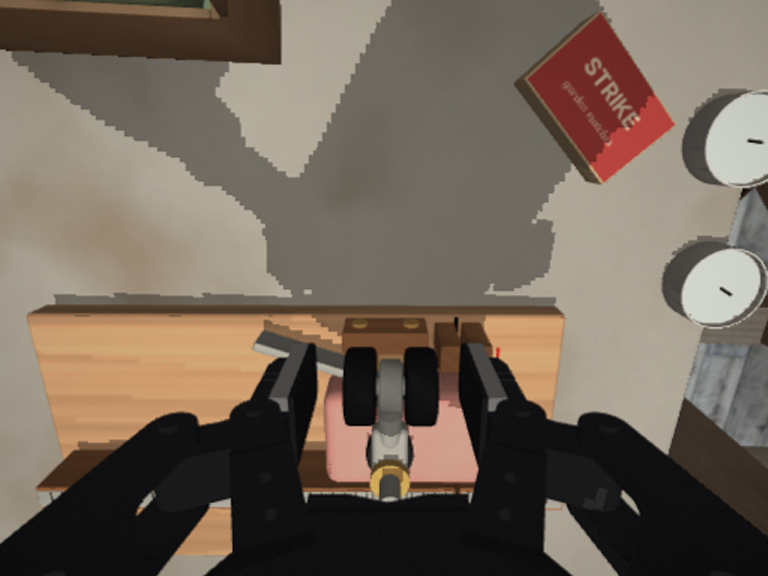

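Released, wrist force about zero. Rising straight up, then a check look at the edge.

Request:
play_rows([
  [-0.2, 0, 0, 0, 0, 0, 50],
  [-0.5, 0, 0, 0, 0, 0, 50],
  [-0.9, 0, 0, 0, 0, 0, 50],
  [-1, 0, 0, 0, 0, 0, 50],
  [-1, 0, 0, 0, 0, 0, 50],
  [-0.8, -0.5, 0.3, 0, 0, 0, 50],
  [-0.3, -0.8, 0.5, 0, 0, 0, 50],
  [0, -0.8, 0.4, 0, 0, 0, 50],
  [0, -0.4, 0.3, 0, 0, 0, 50],
  [0, 0, 0, 0, 0, 0, 50],
  [0, 0, 0, 0, 0, 0, 50],
])

```text
clock: 32.87
position: [587.9, -286.2, 201.7]
orientation: [0.707, -0.017, 0.707, 0.017]
force: [-0.4, 0.0, -0.5]
finger_gap: 50.1
```

```bash
python3 -c "
from h import *
st()
im=bot.get_image('wrist');cv2.imwrite('pics/w18.png',cv2.resize(im,None,fx=1.5,fy=1.5,interpolation=cv2.INTER_CUBIC))
im=bot.get_image('side');cv2.imwrite('pics/s18.png',cv2.resize(im[120:320,190:390],None,fx=3,fy=3,interpolation=cv2.INTER_CUBIC))"
```

```text
32.87 box [-5.78 -3.48] z 201.73 yaw 1.6186 F [-0.42  0.03 -0.47] gap 50.1
```

View pics/w18.png

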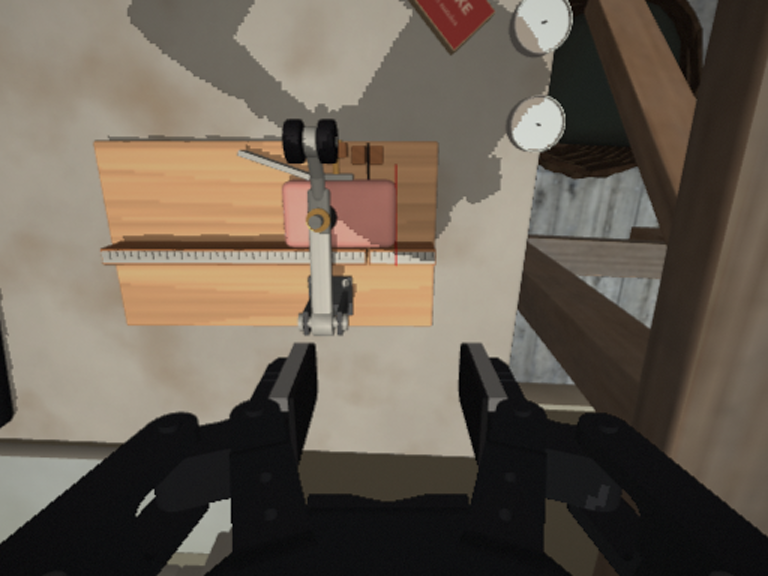

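View pics/s18.png

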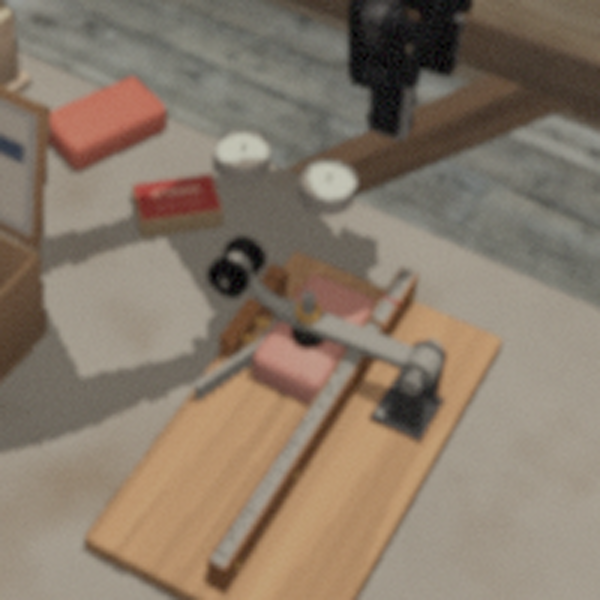

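```bash
python3 -c "
import cv2
a=cv2.imread('pics/w18.png')[150:280,270:450];cv2.imwrite('pics/w18c.png',cv2.resize(a,None,fx=4.4,fy=4.4,interpolation=cv2.INTER_CUBIC))"
```

```text
(no output)
```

View pics/w18c.png

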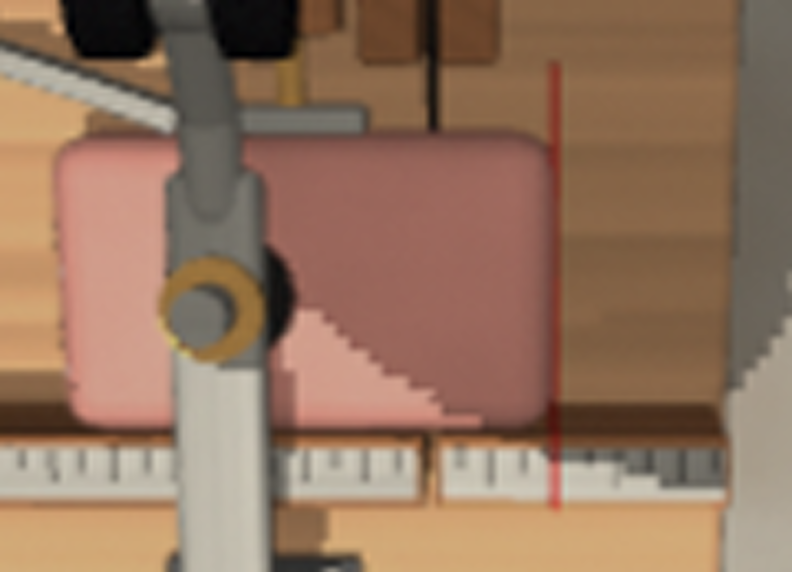

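The edge (549) sits about 0.8 mm short of the line (555), the bar is straight along the fence, and the foot is centred on it. Handing in.

```bash
python3 -c "
from h import *
st(); print(bot.hand_in())"
```

```text
32.97 box [-6.21 -2.46] z 201.69 yaw 1.6194 F [-0.33  0.45 -0.61] gap 49.8
the job is handed in; nothing more can be done
None
```

The pink bar is clamped with its leading edge at the red line. I handed the job in at 33 s of the 72 s allowed, and no verdict was reported.

- **Pushing the bar:** I pushed it from behind with both fingertips past the sprung guide. Measured push force stayed below about 4 N. It turned slightly askew in the guide mouth, and I straightened it by drifting the push a little to the right.
- **Clamping:** I swung the arm over by its handle and felt down. Swinging took about 5.5 N, and I stopped and held at about 10.5 N, which should be about 8 N at the foot. I worked that out from the handle force; I had no direct reading of the foot after letting go. Then I released the handle and backed clear.
- **Swing forces:** My assumed arc was about 2 mm off, so the side load at the wrist rose to roughly 30 N partway through. I relieved it before going on.

**Last checks:**
- The edge looks about 0.4 to 0.8 mm short of the line in the camera images. The tool position put it about 0.7 mm past the line. Both are inside the 2.5 mm limit.
- The bar lies straight along the fence, with the foot centred on its width.
- The tealights, the matchbox and the red bar were never touched and look undisturbed.
- The robot touches nothing, and the wrist force is about zero.

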